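# Roll the cap strips home in the sprung jig

### The arm

A 6-joint arm with a two-finger parallel gripper is mounted at the origin on a cart in front of the work surface, level with it; the furniture and walls round the work are solid. World frame = base frame: x ahead of the robot, y to its left, z up, the work surface at z = 0. Lengths are in m, angles in rad, forces in N, time in s.
With the tool pointing down it reaches from about 0.4 to 0.825 m from the base axis. Payload 7 kg.
Tool frame: the origin (TCP) lies between the finger pads; the fingertips stand 22 mm ahead of it and the grasp point (between the pads) lies 3 mm ahead of it; z points along the fingers, y is the direction in which the jaws open and shut (so a half turn about z gives the same grasp; the last joint's range is limited). The gripper opens to 88 mm and grips with 3 to 60 N. Pads are 19 mm wide; open, the fingers measure 130 mm over their backs; the gripper's body (78 mm by 193 mm) begins 47 mm behind the grasp point.
Start: joints at [1.404, 0.359, 0.012, 0, -1.224, -0.288], TCP at [0.297, 0.606, 0.249] pointing down, gripper open.
Joint ranges: [-3.07, 3.07], [-1.43, 2.12], [-1.02, 1.25], [-3.03, 1.67], [-3.05, -0], [-3.03, 3.03]. Speed limits (rad/s): [2.39, 2.39, 3.01, 3.14, 3.14, 3.14].

### API

Orientations are given as [roll, pitch, yaw] about the fixed x, y, z axes, in that order (R = Rz(yaw) Ry(pitch) Rx(roll)).
In Python, from station import arm, optics gives the robot as it stands. The module is installed in compiled form; this text tells all that it offers.
- The arm moves only by the tool jog_arm, never from a script. Its argument "motion" is a list that holds one entry, the list of rows, each a list of 7 numbers: the shift along the tool's x, y, z in m, then the turn, a rotation vector about the tool's x, y, z in degrees, then the finger opening in m, from 0 to 0.0876. In form: [[[x, y, z, rx, ry, rz, grip], ...]]. A call has 1 to 8 rows; each row is the pose to reach, as a shift and turn from the pose measured when the call began, along the tool's axes at that moment; what a row does not reach only later rows make up. A row lasts 1/10 s, in which the tool goes at most 50 mm and 8.59 degrees, less where a joint would pass 70% of its speed; a pose out of reach is approached as far as the arm can. A call with a gripper value outside its range is refused whole. The fingers move at their own pace and stop on an object; "newtons" is the grip in N (left out, the last holds). Time passes only in rows, so rows that repeat a pose let the fingers close. It gives the time, the measured TCP pose, the force and the opening at its end, in the units of the state.
- arm.get_state(): the state, without advancing time (a new reading comes with each control period).
- optics.grab_frame(name): name is "scene" or "top" or "wrist"; returns the picture (480x640x3 uint8, red, green, blue); there is no depth.
- optics.camera_model(name): a dict with "mtx" (3x3 intrinsics, pixels), "R" (3x3) and "t" (3): a world point X has camera coordinates R X + t; the wrist camera has in their place "mount" (4x4, takes a point from camera to tool coordinates, whose origin is the TCP and whose axes are the flange's). Camera axes: x right, y down, z forward; pixel columns grow to the right and rows downward; lengths in m; the calibration is good to about 2 mm. A picture is of the moment at which its call begins: read the wrist's pose just before it. camera_model takes no time and is no camera call.
- arm.job_done(): hands the job in, once; it reports no verdict.
The state is a dict: "t": time; "q": joint angles; "qd": joint speeds; "joint_efforts": joint torques, N m; "eef_pos": TCP position; "ee_rot": TCP orientation; "force": force on the tool from outside, world axes, zero at the start; "moment": the same for the moment, N m; "width": finger opening in m.
Only numpy, scipy, OpenCV 4.12 (cv2) and the standard library are available. Lean on these libraries where they do the work, as an engineer would, in place of code of your own. Each camera call takes 0.05 s, during which the arm holds its last target.

### The job

Lay the flanged roller from its black rest across the run-in of the seating jig, between the low lip and the first cap strip, and let go. Then, with the flat of your fingertips on top of it, roll it firmly along the sprung bed over the three cap strips until it lies against the steel stop, so that every strip is pressed home; do not grip the roller on the way, press on the strips or the jig with the hand itself, or bear down harder than about 15 N, which would drive the sprung bed too deep. Leave the bottles, the timer and the film roll where they are.

Things in the scene. Friction and masses are not known exactly. Their poses are not given: they have to be found in the camera images.
- jig: Fixed seating jig, aluminium base 165 x 92 x 10 mm; origin: centre of its underside; x = rolling direction (to the stop), y across, z up. On springs above it a bed 48 mm wide (y), with nothing beside it. Bed surface above the origin: 43 mm on the grey run-in (x -60 to -28 mm), 45 mm on the blue middle (to +28), 43 mm on the grey run-out (to +59.5).
- bed (a joint): How far the sprung bed has sunk (m): 0 unloaded, 0.003 on its end of travel. With the roller on it, it starts to sink at about 5 N of downward hand force and then gives only 1 mm per 9 N. More than 0.0018 (about 19 N of hand force) is too hard; about 12 N is right for rolling.
- strip_near (a joint): How far the first strip is pressed in (m): starts at 0 to 0.001, 0.0035 fully home (flush). White domed strip with green rims across the blue middle at jig x = -16 mm, 44 mm long (y), dome radius 8 mm, up to 3.5 mm proud. It sinks under about 10 N and stays where it is left.
- strip_mid (a joint): The same for the middle strip (jig x = 0).
- strip_far (a joint): The same for the far strip (jig x = +16 mm).
- roller: Loose roller, 0.2 to 0.31 kg: red rubber barrel 40 mm diameter, 54 mm long, between two steel flanges 48 mm diameter, 4 mm thick; 62 mm overall. Origin: centre; y = axle; z up at the start, turning as it rolls. Flanges straddle the bed with 3 mm play each side. Grasp across the end faces (62 mm). A palm on top that does not slip advances twice as far as the roller.
- rest: Fixed black V rest for the roller, 80 x 40 mm, about 36 mm high; origin at the centre of its underside; y along the axle of the roller that lies in it, whose centre is 34 mm above the origin. The roller's ends overhang it by 11 mm each side.
- run_in (a point): Point on the run-in's surface under the centre of a laid roller (jig x = -37 mm); axes as the jig. The roller's centre is then 20 mm above it. A lip, 8 mm higher than the run-in, ends at jig x = -60 mm; the roller has a few mm of play between it and the 2 mm step up to the middle.
- run_out (a point): Point on the run-out's surface under the centre of a roller that touches the stop (jig x = +39.5 mm); axes as the jig. The steel stop's face is at jig x = +59.5 mm, its top 24 mm above this surface. The 2 mm step down from the middle keeps the roller here.
- bottle_white: Bystander: white plastic bottle, 62 mm diameter, 120 mm high, origin at its foot.
- bottle_brown: Bystander: brown glass bottle with black cap, 68 mm diameter, 142 mm high, origin at its foot.
- timer: Bystander: small white timer lying flat, 61 x 65 x 18 mm, origin at the centre of its underside.
- film: Bystander: white roll of sealing film standing on end, 54 mm diameter, 52 mm high, origin at its foot.

How it is judged:
On the way, in this order (a step that is already met when the one before it is completed fails the run):
1. the roller lies across the run-in, released (x of roller in the frame of run_in between -0.012 and 0.012 m and y of roller in the frame of run_in between -0.007 and 0.007 m and z of roller in the frame of run_in between 0.016 and 0.024 m and contact force between the fingers and roller below 0.3 N), for 0.2 s.
2. the first strip is pressed home (value of joint strip_near above 0.0026 m), for 0.1 s.
3. all three strips are pressed home (value of joint each of strip_near, strip_mid, strip_far above 0.0026 m), for 0.1 s.
At the end, for the whole second after the job is handed in: All three strips are pressed in by more than 2.6 mm (of 3.5 mm), and the roller lies at rest in the run-out within 5 mm of the stop, straddling the bed, having turned as it travelled (its own z axis ends at least 1.2 rad from vertical; a clean roll ends near 2.5 rad) (all of step 3 and x of roller in the frame of run_out between -0.005 and 0.004 m and y of roller in the frame of run_out between -0.007 and 0.007 m and z of roller in the frame of run_out between 0.016 and 0.024 m and angle between roller's own z axis and vertical above 1.2 rad and linear speed of roller below 0.02 m/s); the robot touches nothing.
It fails at once if the sprung bed is pressed down more than 1.8 mm (about 19 N of hand force) (value of joint bed above 0.0018 m).
It fails at once if the hand itself presses on the jig or its strips with more than 5 N (contact force between any of the fingers, the arm and jig above 5 N).
It fails at once if the roller is gripped between the fingers once it is on the bed beyond the run-in (contact force between the fingers and roller above 1 N and distance between the grasp point and roller below 0.027 m and x of roller in the frame of run_in between 0.015 and 0.09 m and y of roller in the frame of run_in between -0.02 and 0.02 m and z of roller in the frame of run_in below 0.027 m).
It fails at once if a bottle, the timer or the film roll is moved by more than 30 mm (distance of any of bottle_white, bottle_brown, timer, film from where it was at the start of the episode above 0.03 m).
It also fails if it takes over 72 s, if anything falls off the work surface, if the arm or the gripper's body presses on something with over 40 N, if the wrist force passes 120 N, or if a joint passes its speed limit or range.

## Working session

There is one attempt and no reset: what is moved stays moved. The work goes in short steps, Python scripts to look and compute and a tool call to move; the robot and the scene stay as the last step left them, time stands still between calls to the robot, and variables do not carry over. Pictures are saved under pics/ and viewed, and the job is handed in when it is done.

Besides the shell and the picture viewer there is one more tool, called after "Call:" in YAML: its name, and indented under it one key for each argument. jog_arm: Moves the arm, as the interface text tells. Its arguments: {"type":"object","properties":{"motion":{"type":"array","items":{"type":"array","items":{"type":"array","items":{"type":"number"}}}},"newtons":{"type":"number"}},"required":["motion"]}

```bash
mkdir -p pics; cat > h.py <<'E'
import numpy as np, cv2
from station import arm, optics
from scipy.spatial.transform import Rotation as Ro
def st():
    s=arm.get_state(); print({k:np.round(v,4).tolist() for k,v in s.items() if k in('t','q','eef_pos','ee_rot','force','width')}); return s
def cam(n,s=None):
    c=optics.camera_model(n)
    K=np.array(c['mtx'])
    if 'mount' in c:
        M=np.array(c['mount']); T=np.eye(4); T[:3,:3]=Ro.from_euler('xyz',s['ee_rot']).as_matrix(); T[:3,3]=s['eef_pos']
        W=T@M; R=W[:3,:3].T; t=-R@W[:3,3]
    else: R=np.array(c['R']);t=np.array(c['t'])
    return K,R,t
def ray(n,uv,z,s=None):
    K,R,t=cam(n,s); C=-R.T@t
    d=R.T@np.linalg.solve(K,np.array([uv[0],uv[1],1.]))
    return C+d*(z-C[2])/d[2]
def proj(n,X,s=None):
    K,R,t=cam(n,s); p=K@(R@np.array(X,float)+t); return p[:2]/p[2]
def save(im,f): cv2.imwrite(f,cv2.cvtColor(im,cv2.COLOR_RGB2BGR))
E
python3 - <<'E'
from h import *
s=st()
for n in('scene','top','wrist'):
    save(optics.grab_frame(n),f'pics/{n}0.png')
    K,R,t=cam(n,s); print(n,K.round(1).tolist(),(-R.T@t).round(3),R.round(3).tolist())
E
```

```text
{'t': 0.0, 'q': [1.4041, 0.3594, 0.0111, -0.0004, -1.2241, -0.2881], 'eef_pos': [0.2963, 0.606, 0.2476], 'ee_rot': [3.14, -0.0001, -0.4549], 'force': [0.4716, 0.094, -0.0003], 'width': 0.0876}
scene [[436.5, 0.0, 315.3], [0.0, 436.5, 240.7], [0.0, 0.0, 1.0]] [ 0.256 -0.717  0.802] [[0.896, -0.445, 0.0], [-0.317, -0.639, -0.701], [0.312, 0.627, -0.714]]
top [[584.5, 0.0, 319.5], [0.0, 584.5, 242.2], [0.0, 0.0, 1.0]] [ 0.442 -0.06   1.357] [[-0.016, -1.0, -0.002], [-0.994, 0.016, -0.11], [0.11, 0.0, -0.994]]
wrist [[420.7, 0.0, 314.5], [0.0, 420.7, 237.5], [0.0, 0.0, 1.0]] [0.362 0.574 0.385] [[-0.439, -0.898, 0.002], [-0.864, 0.423, 0.273], [-0.246, 0.118, -0.962]]
```

View pics/scene0.png

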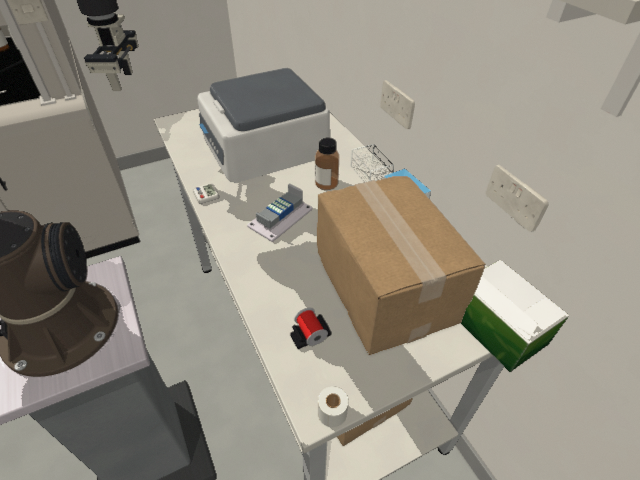

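View pics/top0.png

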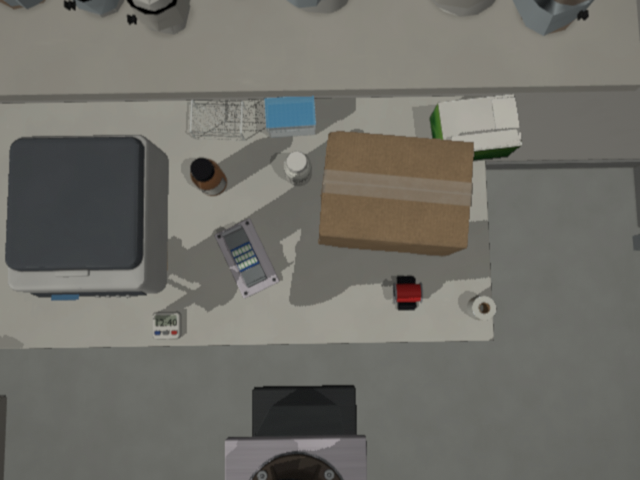

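View pics/wrist0.png

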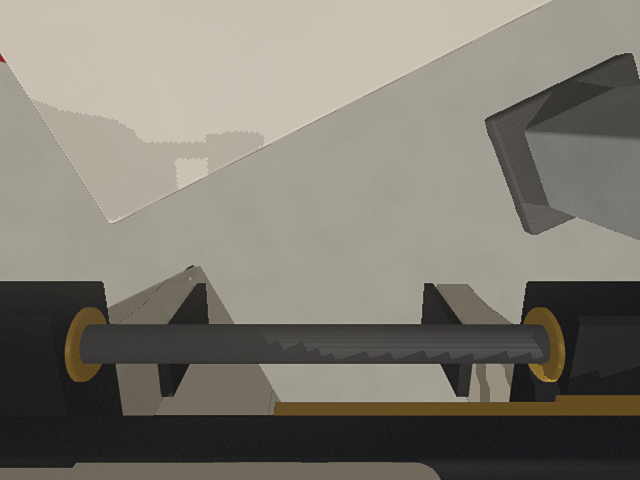

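The overview shows the roller on its rest near top pixel (407,292), the jig near (246,257), the film roll at (483,308), the timer at (166,325) and the bottles at (208,176) and (296,165). The large carton beyond the roller reaches down to row 253. Next I'll enlarge the crops.

```bash
python3 - <<'E'
from h import *
a=cv2.imread('pics/top0.png');b=cv2.imread('pics/scene0.png')
A=cv2.resize(a[215:305,205:285],None,fx=6.5,fy=6.5,interpolation=cv2.INTER_CUBIC)
B=cv2.resize(a[265:320,380:440],None,fx=8,fy=8,interpolation=cv2.INTER_CUBIC)
cv2.imwrite('pics/c1.png',A);cv2.imwrite('pics/c2.png',B)
cv2.imwrite('pics/c3.png',cv2.resize(b[180:245,240:320],None,fx=8,fy=8,interpolation=cv2.INTER_CUBIC))
for uv in [(407,292)]: print(ray('top',uv,.058))
print(ray('top',(246,257),.03), ray('top',(380,250),.0),ray('top',(380,250),.2),ray('top',(483,308),.05),ray('top',(166,325),.02))
E
```

```text
[ 0.47191927 -0.25216315  0.058     ]
[0.55794398 0.10777661 0.03      ] [ 0.57185135 -0.2009812   0.        ] [ 0.55272802 -0.18022891  0.2       ] [ 0.43396827 -0.42091599  0.05      ] [0.40709436 0.29077101 0.02      ]
```

View pics/c1.png

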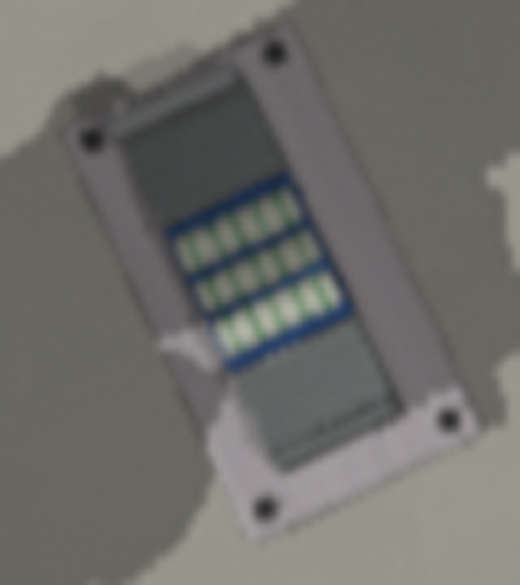

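View pics/c2.png

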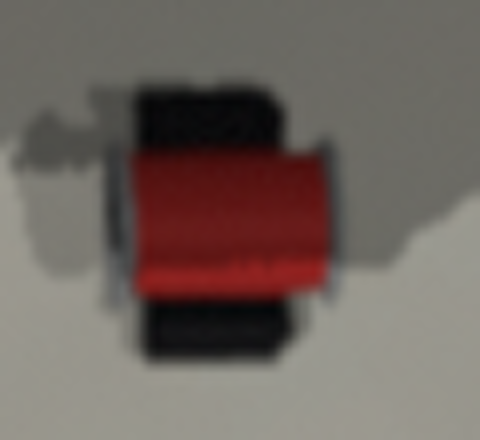

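View pics/c3.png

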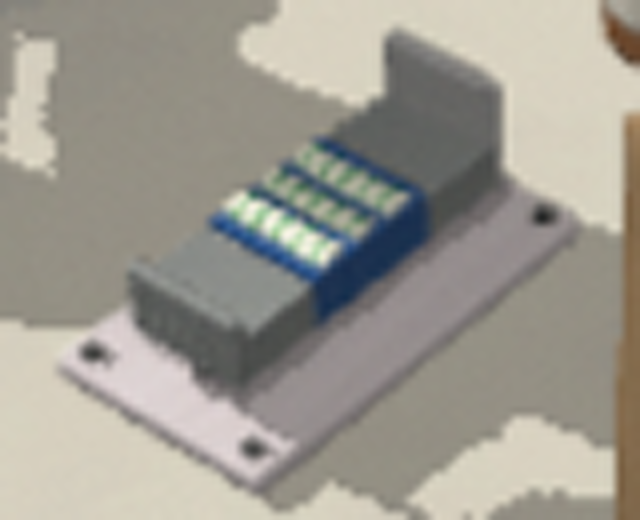

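```bash
python3 - <<'E'
from h import *
f=lambda u:(205+u[0]/6.5-.42,215+u[1]/6.5-.42)
H=[ray('top',f(p),.010) for p in [(92,140),(275,52),(449,419),(265,508)]]
c=np.mean(H,0);print('centre',c)
d=(H[0]+H[1]-H[2]-H[3]);print('yaw',np.degrees(np.arctan2(d[1],d[0])))
print(np.linalg.norm(H[0]-H[1]),np.linalg.norm(H[1]-H[2]),np.linalg.norm(H[3]-H[2]),np.linalg.norm(H[3]-H[0]))
B=[ray('top',f(p),.045) for p in [(167,230),(286,176),(352,314),(232,372)]]
print('blue',np.mean(B,0)); d=(B[0]+B[1]-B[2]-B[3]);print('yaw',np.degrees(np.arctan2(d[1],d[0])))
print(np.linalg.norm(B[0]-B[1]),np.linalg.norm(B[1]-B[2]))
g=lambda u:(380+u[0]/8-.44,265+u[1]/8-.44)
# flange outer extremes at axle height .034
for p in [(135,225),(328,225)]: print('bar',ray('top',g(p),.054))
for p in [(106,225),(342,225)]: print('fl',ray('top',g(p),.058))
for p in [(137,152),(325,152),(140,298),(328,290)]: print('red edge',ray('top',g(p),.036))
E
```

```text
centre [0.55862396 0.11007345 0.01      ]
yaw 24.925712846400046
0.07229206409037818 0.14585472651188075 0.07198593711444273 0.145659062651174
blue [0.557698   0.10934187 0.045     ]
yaw 24.741050680319486
0.0451743485911613 0.053505485242594415
bar [ 0.47087476 -0.22924805  0.054     ]
bar [ 0.4700082  -0.28280907  0.054     ]
fl [ 0.47091627 -0.22070501  0.058     ]
fl [ 0.46985988 -0.28599862  0.058     ]
red edge [ 0.49176824 -0.23277568  0.036     ]
red edge [ 0.4909095  -0.28576063  0.036     ]
red edge [ 0.45081442 -0.232362    0.036     ]
red edge [ 0.45219732 -0.28524438  0.036     ]
```

```bash
cat >> h.py <<'E'
def rel(pos,yaw_deg,s=None):
    s=s or arm.get_state()
    R0=Ro.from_euler('xyz',s['ee_rot']); R1=Ro.from_euler('xyz',[np.pi,0,np.radians(yaw_deg)])
    d=R0.inv().apply(np.array(pos)-np.array(s['eef_pos'])); w=(R0.inv()*R1).as_rotvec(degrees=True)
    print('shift',d.round(4).tolist(),'turn',w.round(2).tolist())
def tri(u1,u2):
    P=[]
    for n in('top','scene'):
        K,R,t=cam(n);P.append(K@np.c_[R,t])
    X=cv2.triangulatePoints(P[0],P[1],np.array(u1,float).reshape(2,1),np.array(u2,float).reshape(2,1)).ravel();return X[:3]/X[3]
E
python3 - <<'E'
from h import *
print('carton corner',tri((319,242),(320,193)), 'other',tri((470,248),(372,352)))
rel((.36,.2,.33),-26); rel((.42,-.2,.33),0)
E
```

```text
carton corner [ 0.57745987 -0.06207704  0.20256589] other [ 0.55729135 -0.3887172   0.07111734]
shift [0.2356, 0.337, -0.0817] turn [0.07, -0.01, -0.06]
shift [0.4652, 0.6699, -0.0813] turn [0.07, 0.01, -26.06]
```

Call:
jog_arm:
  motion:
    - [[0.03,0.042,-0.01,0,0,0,0.0876],[0.06,0.084,-0.02,0,0,0,0.0876],[0.09,0.126,-0.03,0,0,0,0.0876],[0.12,0.168,-0.04,0,0,0,0.0876],[0.15,0.21,-0.05,0,0,0,0.0876],[0.18,0.252,-0.06,0,0,0,0.0876],[0.207,0.294,-0.07,0,0,0,0.0876],[0.235,0.337,-0.08,0,0,0,0.0876]]

```text
t: 0.95
eef_pos: [0.3569, 0.2164, 0.325]
ee_rot: [3.141, -0.0, -0.454]
force: [1.3, 0.5, -0.1]
width: 0.0878
```

```bash
python3 - <<'E'
from h import *
s=st(); rel((.43,-.05,.30),-100)
E
```

```text
{'t': 0.95, 'q': [1.0228, -0.1306, -0.3796, 0.0002, -1.3227, 0.0936], 'eef_pos': [0.3569, 0.2164, 0.325], 'ee_rot': [3.1407, -0.0001, -0.4543], 'force': [1.3175, 0.4795, -0.1142], 'width': 0.0878}
shift [0.1826, 0.2072, 0.0253] turn [0.04, -0.04, 73.97]
```

Call:
jog_arm:
  motion:
    - [[0.025,0.028,0.003,0,0,8,0.0876],[0.05,0.056,0.006,0,0,16,0.0876],[0.075,0.084,0.01,0,0,24,0.0876],[0.1,0.112,0.013,0,0,32,0.0876],[0.125,0.14,0.016,0,0,40,0.0876],[0.145,0.164,0.019,0,0,48,0.0876],[0.165,0.187,0.022,0,0,56,0.0876],[0.183,0.207,0.025,0,0,64,0.0876]]

```text
t: 1.75
eef_pos: [0.4303, -0.0515, 0.3001]
ee_rot: [3.141, -0.001, -1.578]
force: [-0.0, 0.5, 0.6]
width: 0.0874
```

```bash
python3 - <<'E'
from h import *
s=st(); rel((.45,-.253,.25),-153)
E
```

```text
{'t': 1.75, 'q': [0.3398, -0.0876, -0.399, 0.0007, -1.2598, -0.347], 'eef_pos': [0.4303, -0.0515, 0.3001], 'ee_rot': [3.1414, -0.0008, -1.5778], 'force': [-0.0195, 0.4673, 0.6353], 'width': 0.0874}
shift [0.2013, -0.0211, 0.0503] turn [-0.01, -0.05, 62.6]
```

Call:
jog_arm:
  motion:
    - [[0.025,-0.005,0,0,0,8,0.0876],[0.05,-0.01,0.0,0,0,16,0.0876],[0.075,-0.015,0.0,0,0,24,0.0876],[0.1,-0.02,0.01,0,0,32,0.0876],[0.125,-0.025,0.02,0,0,40,0.0876],[0.15,-0.03,0.03,0,0,48,0.0876],[0.175,-0.035,0.04,0,0,56,0.0876],[0.2,-0.04,0.05,0,0,64,0.0876]]

```text
t: 2.55
eef_pos: [0.4688, -0.2529, 0.2497]
ee_rot: [-3.141, -0.001, -2.701]
force: [1.0, -0.2, -0.3]
width: 0.0875
```

Call:
jog_arm:
  motion:
    - [[0,0,0,0,0,8,0.0876],[0,0,0,0,0,16,0.0876],[0,0,0,0,0,24,0.0876],[0,0,0,0,0,25.6,0.0876],[0,0,0,0,0,25.6,0.0876]]

```text
t: 3.05
eef_pos: [0.4687, -0.2529, 0.2496]
ee_rot: [-3.141, -0.001, 3.138]
force: [-0.2, 0.6, 0.1]
width: 0.0878
```

```bash
python3 - <<'E'
from h import *
s=st(); save(optics.grab_frame('wrist'),'pics/w1.png')
E
```

```text
{'t': 3.05, 'q': [-0.1259, 0.1236, -0.2993, 0.0007, -1.1484, -1.4486], 'eef_pos': [0.4687, -0.2529, 0.2496], 'ee_rot': [-3.141, -0.0006, 3.1382], 'force': [-0.2329, 0.5887, 0.1391], 'width': 0.0878}
```

View pics/w1.png

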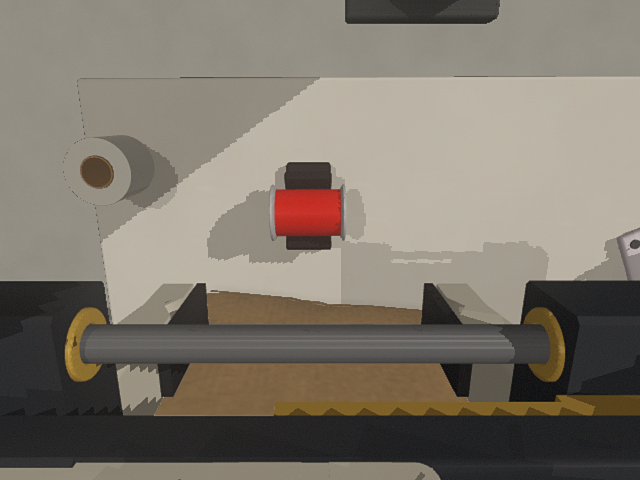

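The wrist view shows the roller centred near (308,213), with flange outer faces at about columns 270 and 346. The black rest spans columns 286–331, and the film roll is clear at (97,171).

```bash
python3 - <<'E'
from h import *
a=cv2.imread('pics/w1.png')
cv2.imwrite('pics/w1c.png',cv2.resize(a[155:260,255:360],None,fx=5.5,fy=5.5,interpolation=cv2.INTER_CUBIC))
E
```

```text
(no output)
```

View pics/w1c.png

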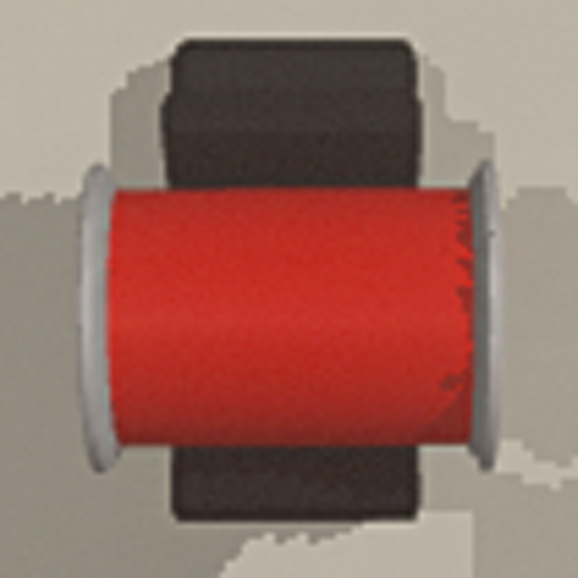

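```bash
cat > fit.py <<'E'
from h import *
from scipy.optimize import least_squares
# roller model: extents in wrist image
def model(p,z,s,cam_n='wrist'):
    x,y,yaw=p; c,q=np.cos(yaw),np.sin(yaw); ax=np.array([-q,c,0]); f=np.array([c,q,0]); th=np.linspace(0,2*np.pi,180)
    out=[]
    for sg in(1,-1):
        P=[proj(cam_n,np.array([x,y,z])+sg*o*ax+.024*(np.cos(t)*f+np.array([0,0,np.sin(t)])),s) for o in(.027,.031) for t in th]
        P=np.array(P); out.append(P)
    out.sort(key=lambda P:P[:,0].mean())
    L,Rr=out
    return np.array([L[:,1].min(),L[:,1].max(),L[:,0].min(),Rr[:,1].min(),Rr[:,1].max(),Rr[:,0].max()])
def fit(obs,z,s,p0):
    r=least_squares(lambda p:model(p,z,s)-obs,p0,diff_step=1e-4,x_scale=[.01,.01,.05]); print('xy',r.x[:2].round(4),'yaw',np.degrees(r.x[2]).round(2),'res',r.fun.round(2)); return r.x
E
python3 - <<'E'
from fit import *
s=st(); u=lambda v:255+v/5.5-.41; w=lambda v:155+v/5.5-.41
obs=np.array([w(163),w(473),u(78),w(158),w(470),u(502)])
for z in(.034,.036): x=fit(obs,z,s,[.47,-.253,0.])
x=fit(obs,.034,s,[.47,-.253,0.])
rel((x[0],x[1],.12),180+np.degrees(x[2]))
rel((x[0],x[1],.037),180+np.degrees(x[2]))
print(s['eef_pos'])
E
```

```text
{'t': 3.1, 'q': [-0.1258, 0.1236, -0.2993, 0.0007, -1.1484, -1.4477], 'eef_pos': [0.4688, -0.2528, 0.2497], 'ee_rot': [-3.141, -0.0005, 3.1392], 'force': [-0.3943, -0.0371, 0.2453], 'width': 0.0875}Traceback (most recent call last):
  File "<stdin>", line 4, in <module>
  File "fit.py", line 14, in fit
    r=least_squares(lambda p:model(p,z,s)-obs,p0,diff_step=1e-4,x_scale=[.01,.01,.05]); print('xy',r.x[:2].round(4),'yaw',np.degrees(r.x[2]).round(2),'res',r.fun.round(2)); return r.x
    return func(*args, **kwargs)
    result = trf(vector_fun.fun, vector_fun.jac, x0, f0, J0, lb, ub, ftol, xtol,
                 gtol, max_nfev, x_scale, loss_function, tr_solver,
                 tr_options.copy(), verbose, callback=callback_wrapped)
    return trf_no_bounds(
        fun, jac, x0, f0, J0, ftol, xtol, gtol, max_nfev, x_scale,
        loss_function, tr_solver, tr_options, verbose, callback=callback)
    f_new = fun(x_new)
    self._update_fun()
    ~~~~~~~~~~~~~~~~^^
    self.f = self.fun_wrapped(xp_copy(self.x))
             ~~~~~~~~~~~~~~~~^^^^^^^^^^^^^^^^^
    return np.atleast_1d(sel
[... 189 characters left out ...]
ast_squares(lambda p:model(p,z,s)-obs,p0,diff_step=1e-4,x_scale=[.01,.01,.05]); print('xy',r.x[:2].round(4),'yaw',np.degrees(r.x[2]).round(2),'res',r.fun.round(2)); return r.x
                             ~~~~~^^^^^^^
  File "fit.py", line 8, in model
    P=[proj(cam_n,np.array([x,y,z])+sg*o*ax+.024*(np.cos(t)*f+np.array([0,0,np.sin(t)])),s) for o in(.027,.031) for t in th]
       ~~~~^^^^^^^^^^^^^^^^^^^^^^^^^^^^^^^^^^^^^^^^^^^^^^^^^^^^^^^^^^^^^^^^^^^^^^^^^^^^^^^^
  File "h.py", line 19, in proj
    K,R,t=cam(n,s); p=K@(R@np.array(X,float)+t); return p[:2]/p[2]
          ~~~^^^^^
  File "h.py", line 7, in cam
    c=optics.camera_model(n)
ValueError: time passes only in moves, steps and waits
```

```bash
sed -i 's/^def cam(n,s=None):/_C={}\ndef cam(n,s=None):/; s/^    c=optics.camera_model(n)/    c=_C.get(n) or _C.setdefault(n,optics.camera_model(n))/' h.py
sed -i 's/diff_step=1e-4,/diff_step=1e-3,/' fit.py
python3 - <<'E'
from fit import *
s=st(); u=lambda v:255+v/5.5-.41; w=lambda v:155+v/5.5-.41
obs=np.array([w(163),w(473),u(78),w(158),w(470),u(502)])
for z in(.034,.036): x=fit(obs,z,s,[.47,-.253,0.01])
x=fit(obs,.034,s,[.47,-.253,0.01])
rel((x[0],x[1],.12),180+np.degrees(x[2]),s)
rel((x[0],x[1],.037),180+np.degrees(x[2]),s)
E
```

```text
{'t': 3.1, 'q': [-0.1258, 0.1236, -0.2993, 0.0007, -1.1484, -1.4477], 'eef_pos': [0.4688, -0.2528, 0.2497], 'ee_rot': [-3.141, -0.0005, 3.1392], 'force': [-0.3943, -0.0371, 0.2453], 'width': 0.0875}
xy [ 0.4721 -0.2589] yaw 0.51 res [ 0.02 -0.02 -0.26  0.19 -0.18  0.26]
xy [ 0.4716 -0.2589] yaw 0.47 res [-0.15  0.13 -0.5   0.05  0.    0.5 ]
xy [ 0.4721 -0.2589] yaw 0.51 res [ 0.02 -0.02 -0.26  0.19 -0.18  0.26]
shift [-0.0033, -0.006, 0.1297] turn [-0.03, -0.03, -0.64]
shift [-0.0034, -0.0059, 0.2127] turn [-0.03, -0.03, -0.64]
```

Call:
jog_arm:
  motion:
    - [[-0.003,-0.006,0.04,0,0,-0.6,0.0876],[-0.003,-0.006,0.08,0,0,-0.6,0.0876],[-0.003,-0.006,0.12,0,0,-0.6,0.0876],[-0.003,-0.006,0.15,0,0,-0.6,0.0876],[-0.003,-0.006,0.175,0,0,-0.6,0.0876],[-0.003,-0.006,0.195,0,0,-0.6,0.0876],[-0.003,-0.006,0.205,0,0,-0.6,0.0876],[-0.003,-0.006,0.213,0,0,-0.6,0.0876]]

```text
t: 3.9
eef_pos: [0.4718, -0.2589, 0.0362]
ee_rot: [-3.141, -0.001, -3.132]
force: [-0.3, 0.0, 1.1]
width: 0.0876
```

```bash
python3 - <<'E'
from h import *
s=st(); save(optics.grab_frame('wrist'),'pics/w2.png')
E
```

```text
{'t': 3.9, 'q': [-0.137, 0.3733, -0.5397, 0.0012, -0.6586, -1.4248], 'eef_pos': [0.4718, -0.2589, 0.0362], 'ee_rot': [-3.141, -0.0009, -3.1317], 'force': [-0.3416, 0.0204, 1.0505], 'width': 0.0876}
```

View pics/w2.png

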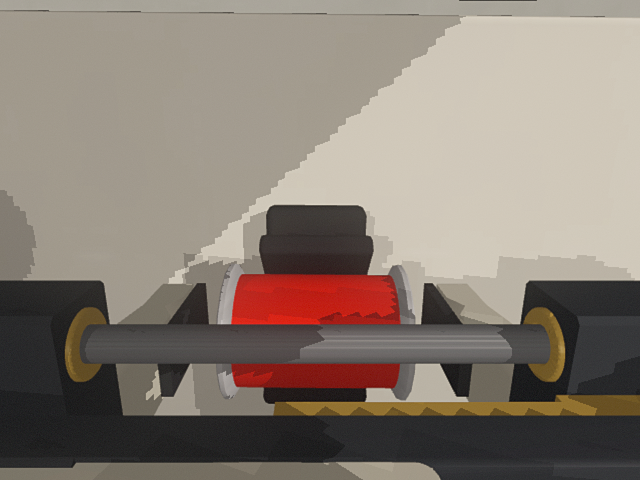

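The roller sits centred between the pads: flanges at columns 219–413, pads at 207 and 423. I'll close now.

Call:
jog_arm:
  motion:
    - [[0,0,0,0,0,0,0.055],[0,0,0,0,0,0,0.055],[0,0,0,0,0,0,0.055],[0,0,0,0,0,0,0.055],[0,0,0,0,0,0,0.055],[0,0,0,0,0,0,0.055]]
  newtons: 25

```text
t: 4.55
eef_pos: [0.4718, -0.2589, 0.0361]
ee_rot: [-3.141, -0.001, -3.132]
force: [-0.7, 1.3, 5.9]
width: 0.062
```

Call:
jog_arm:
  motion:
    - [[0,0,-0.01,0,0,0,0.055],[0,0,-0.03,0,0,0,0.055],[0,0,-0.06,0,0,0,0.055],[0,0,-0.09,0,0,0,0.055],[0,0,-0.12,0,0,0,0.055],[0,0,-0.15,0,0,0,0.055],[0,0,-0.15,0,0,0,0.055]]

```text
t: 5.25
eef_pos: [0.4738, -0.2595, 0.1909]
ee_rot: [-3.139, 0.006, -3.131]
force: [0.6, -0.4, -2.1]
width: 0.0616
```

```bash
python3 - <<'E'
from h import *
s=st(); save(optics.grab_frame('wrist'),'pics/w3.png')
rel((.47,.09,.25),-155)
E
```

```text
{'t': 5.25, 'q': [-0.1368, 0.1806, -0.3738, 0.002, -1.0098, -1.4249], 'eef_pos': [0.4738, -0.2595, 0.1909], 'ee_rot': [-3.1389, 0.0063, -3.1314], 'force': [0.6345, -0.4252, -2.0803], 'width': 0.0616}
shift [-0.0008, 0.3489, -0.0619] turn [-0.11, 0.19, -24.46]
```

View pics/w3.png

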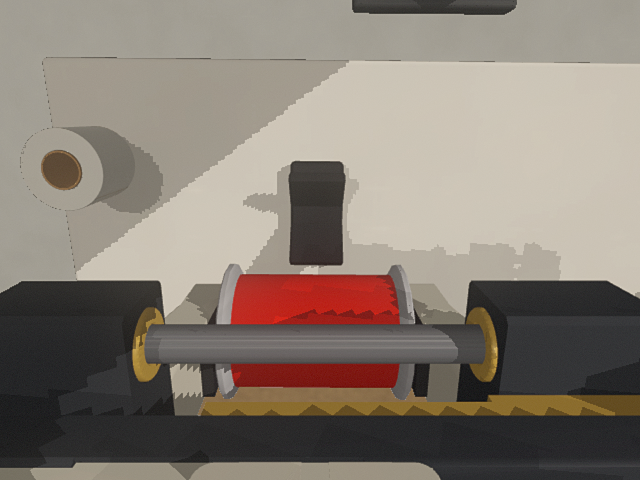

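```bash
python3 - <<'E'
from h import *
rel((.55,.108,.31),-155)
E
```

```text
shift [-0.0812, 0.366, -0.1217] turn [-0.11, 0.19, -24.46]
```

Call:
jog_arm:
  motion:
    - [[0,0.02,-0.04,0,0,0,0.055],[0,0.06,-0.08,0,0,0,0.055],[-0.01,0.105,-0.11,0,0,-4,0.055],[-0.02,0.15,-0.12,0,0,-9,0.055],[-0.03,0.195,-0.12,0,0,-13,0.055],[-0.045,0.24,-0.12,0,0,-18,0.055],[-0.06,0.285,-0.12,0,0,-22,0.055],[-0.07,0.33,-0.12,0,0,-24.5,0.055]]

```text
t: 6.1
eef_pos: [0.5388, 0.0739, 0.3071]
ee_rot: [-3.139, 0.001, -2.702]
force: [0.7, -1.0, -1.9]
width: 0.062
```

Call:
jog_arm:
  motion:
    - [[0.005,0.035,0,0,0,0,0.055],[0.005,0.035,0,0,0,0,0.055],[0.005,0.035,0,0,0,0,0.055]]

```text
t: 6.4
eef_pos: [0.5185, 0.104, 0.3059]
ee_rot: [-3.14, -0.001, -2.7]
force: [0.5, -0.3, -2.4]
width: 0.0622
```

```bash
python3 - <<'E'
from h import *
s=st(); im=optics.grab_frame('wrist'); save(im,'pics/w4.png')
E
```

```text
{'t': 6.4, 'q': [0.5705, 0.0833, -0.216, 0.002, -1.2732, -1.6999], 'eef_pos': [0.5185, 0.104, 0.3059], 'ee_rot': [-3.1395, -0.0015, -2.6995], 'force': [0.5151, -0.3004, -2.3881], 'width': 0.0622}
```

View pics/w4.png

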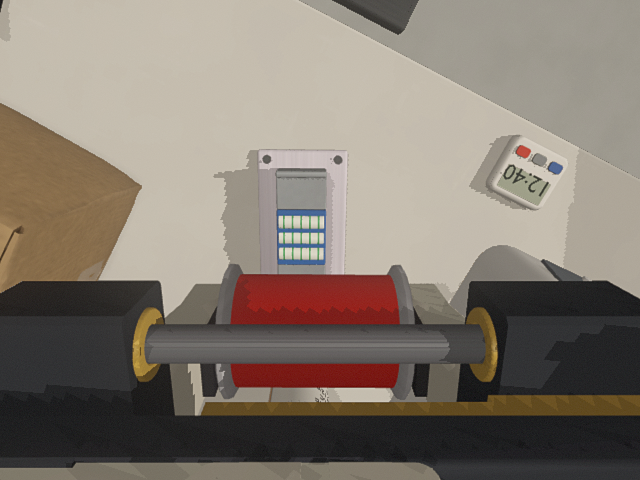

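The jig shows at columns 258–348 with its screw holes at (267,159) and (338,159), the lip at about row 172 and the blue middle at rows 209–265. It is almost parallel to the tool.

```bash
python3 - <<'E'
from h import *
a=cv2.imread('pics/w4.png')
cv2.imwrite('pics/w4c.png',cv2.resize(a[142:272,250:355],None,fx=6,fy=6,interpolation=cv2.INTER_CUBIC)[:600])
E
```

```text
(no output)
```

View pics/w4c.png

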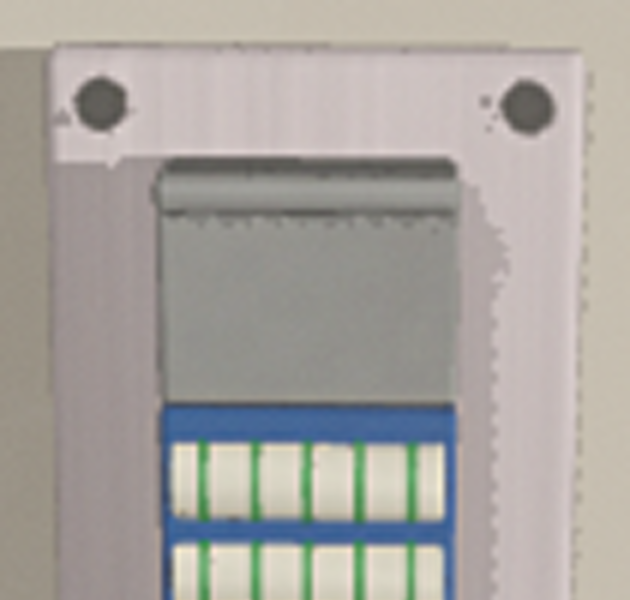

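```bash
python3 - <<'E'
from h import *
s=dict(eef_pos=[0.5185,0.104,0.3059],ee_rot=[-3.1395,-0.0015,-2.6995])
f=lambda p:(250+p[0]/6-.42,142+p[1]/6-.42)
def W(p,z): return ray('wrist',f(p),z,s)
def pair(a,b,z,jx,name):
    A,B=W(a,z),W(b,z); d=A-B
    # image right = jig +y? report
    m=(A+B)/2; e=(B-A) if (B-A)[1]>0 else A-B
    yaw=np.arctan2(-e[0],e[1]); c=m[:2]-jx*np.array([np.cos(yaw),np.sin(yaw)])
    print(name,'len',np.linalg.norm(d[:2]).round(4),'yaw',np.degrees(yaw).round(2),'origin',c.round(4))
pair((50,47),(583,50),.010,-.0825,'base end')
pair((100,104),(528,107),.010,-.073,'holes')
pair((162,404),(456,404),.045,-.028,'blue edge')
pair((171,482),(446,482),.0485,-.016,'strip1')
pair((158,212),(457,212),.051,-.060,'lip')
E
```

```text
base end len 0.0897 yaw 25.04 origin [0.5588 0.1083]
holes len 0.0725 yaw 24.96 origin [0.559  0.1078]
blue edge len 0.0472 yaw 25.36 origin [0.5581 0.1079]
strip1 len 0.0442 yaw 25.37 origin [0.5582 0.1078]
lip len 0.0464 yaw 25.36 origin [0.5584 0.1083]
```

```bash
cat >> h.py <<'E'
J0=np.array([.5584,.1082]); JY=25.2
def jig(x,y,z):
    a=np.radians(JY); return np.array([J0[0]+x*np.cos(a)-y*np.sin(a),J0[1]+x*np.sin(a)+y*np.cos(a),z])
def injig(p):
    a=np.radians(JY); d=np.array(p[:2])-J0; return np.array([d[0]*np.cos(a)+d[1]*np.sin(a),-d[0]*np.sin(a)+d[1]*np.cos(a),p[2]])
E
python3 - <<'E'
from h import *
s=st();rel(jig(-.040,0,.10),-180+JY,s)
E
```

```text
{'t': 6.45, 'q': [0.5691, 0.0832, -0.2156, 0.0021, -1.2732, -1.6997], 'eef_pos': [0.5188, 0.1033, 0.3062], 'ee_rot': [-3.1394, -0.0009, -2.7008], 'force': [0.2963, -0.5337, -2.3649], 'width': 0.0621}
shift [0.002, -0.012, 0.2062] turn [-0.12, -0.05, 0.05]
```

Call:
jog_arm:
  motion:
    - [[0.002,-0.012,0.035,-0.1,0,0,0.055],[0.002,-0.012,0.075,-0.1,0,0,0.055],[0.002,-0.012,0.115,-0.1,0,0,0.055],[0.002,-0.012,0.155,-0.1,0,0,0.055],[0.002,-0.012,0.185,-0.1,0,0,0.055],[0.002,-0.012,0.206,-0.1,0,0,0.055],[0.002,-0.012,0.206,-0.1,0,0,0.055],[0.002,-0.012,0.206,-0.1,0,0,0.055]]

```text
t: 7.25
eef_pos: [0.5226, 0.0902, 0.1005]
ee_rot: [-3.141, -0.002, -2.702]
force: [0.0, -1.3, -1.3]
width: 0.0618
```

```bash
python3 - <<'E'
from h import *
s=st();print(injig(s['eef_pos']));rel(jig(-.040,0,.068),-180+JY,s)
a=optics.grab_frame('top');b=optics.grab_frame('scene')
A=cv2.resize(a[205:295,195:295],None,fx=5,fy=5,interpolation=cv2.INTER_CUBIC)
B=cv2.resize(b[170:250,230:330],None,fx=6,fy=6,interpolation=cv2.INTER_CUBIC)
save(A,'pics/t5.png');save(B,'pics/s5.png')
E
```

```text
{'t': 7.25, 'q': [0.5416, 0.2713, -0.4965, 0.0011, -0.8047, -1.6734], 'eef_pos': [0.5226, 0.0902, 0.1005], 'ee_rot': [-3.1406, -0.0016, -2.7018], 'force': [0.0339, -1.3207, -1.3356], 'width': 0.0618}
[-0.04006987 -0.00101291  0.100521  ]
shift [-0.0001, 0.001, 0.0325] turn [-0.05, -0.09, -0.0]
```

View pics/s5.png

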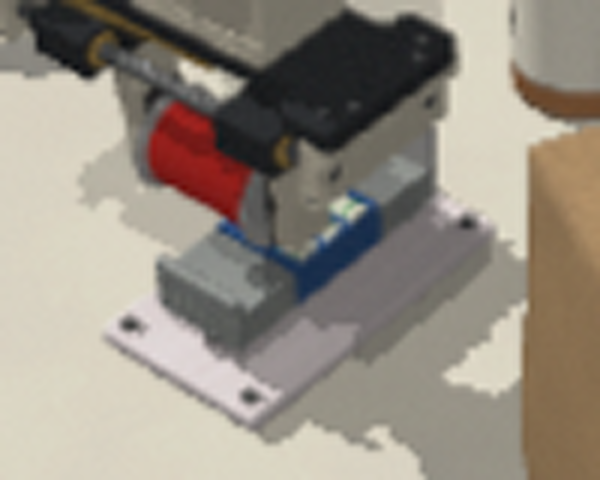

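The scene view shows the held roller above the run-in, square to the bed and clear of the lip. I'll lower it now.

Call:
jog_arm:
  motion:
    - [[0,0.001,0.01,0,0,0,0.055],[0,0.001,0.02,0,0,0,0.055],[0,0.001,0.027,0,0,0,0.055],[0,0.001,0.031,0,0,0,0.055],[0,0.001,0.033,0,0,0,0.055],[0,0.001,0.033,0,0,0,0.055]]

```text
t: 7.95
eef_pos: [0.5227, 0.0919, 0.0683]
ee_rot: [-3.141, 0.001, -2.701]
force: [0.1, -0.2, -2.3]
width: 0.062
```

```bash
python3 - <<'E'
from h import *
s=st();print(injig(s['eef_pos']))
b=optics.grab_frame('scene')
save(cv2.resize(b[170:250,230:330],None,fx=6,fy=6,interpolation=cv2.INTER_CUBIC),'pics/s6.png')
E
```

```text
{'t': 7.95, 'q': [0.5443, 0.3152, -0.5292, 0.0012, -0.7259, -1.6756], 'eef_pos': [0.5227, 0.0919, 0.0683], 'ee_rot': [-3.1409, 0.0005, -2.7012], 'force': [0.1108, -0.1705, -2.3366], 'width': 0.062}
[-0.03923077  0.00043177  0.06827499]
```

View pics/s6.png

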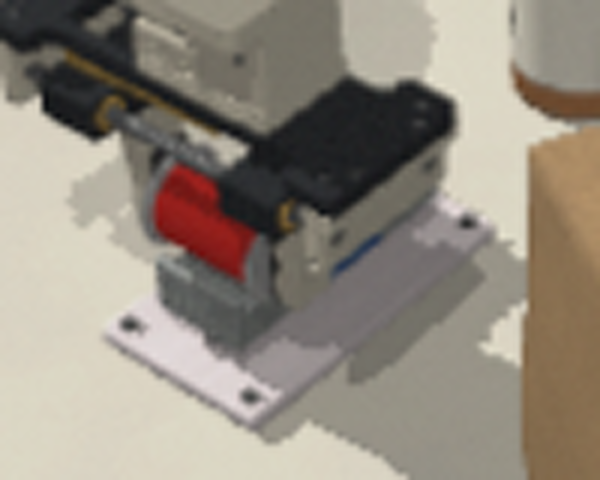

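Call:
jog_arm:
  motion:
    - [[0,0,0.0015,0,0,0,0.055],[0,0,0.002,0,0,0,0.055],[0,0,0.002,0,0,0,0.055]]

```text
t: 8.3
eef_pos: [0.523, 0.092, 0.0667]
ee_rot: [-3.141, 0.001, -2.701]
force: [-0.1, -0.1, -1.6]
width: 0.0618
```

Call:
jog_arm:
  motion:
    - [[0,0,0.001,0,0,0,0.055],[0,0,0.001,0,0,0,0.055]]

```text
t: 8.5
eef_pos: [0.5229, 0.092, 0.0656]
ee_rot: [-3.141, 0.001, -2.701]
force: [-0.9, -0.3, -1.9]
width: 0.0621
```

Call:
jog_arm:
  motion:
    - [[0,0,0.001,0,0,0,0.055],[0,0,0.001,0,0,0,0.055]]

```text
t: 8.7
eef_pos: [0.523, 0.092, 0.065]
ee_rot: [-3.141, 0.001, -2.701]
force: [-2.7, 0.7, 5.1]
width: 0.0621
```

Contact made, so I'll open.

Call:
jog_arm:
  motion:
    - [[0,0,-0.0005,0,0,0,0.066],[0,0,-0.0005,0,0,0,0.075],[0,0,-0.0005,0,0,0,0.0876],[0,0,-0.0005,0,0,0,0.0876],[0,0,-0.0005,0,0,0,0.0876],[0,0,-0.0005,0,0,0,0.0876],[0,0,-0.0005,0,0,0,0.0876]]

```text
t: 9.4
eef_pos: [0.523, 0.092, 0.0655]
ee_rot: [-3.141, 0.001, -2.701]
force: [-0.9, 0.3, 0.0]
width: 0.0876
```

```bash
python3 - <<'E'
from h import *
s=st();print(injig(s['eef_pos']))
save(optics.grab_frame('wrist'),'pics/w7.png')
b=optics.grab_frame('scene')
save(cv2.resize(b[170:250,230:330],None,fx=6,fy=6,interpolation=cv2.INTER_CUBIC),'pics/s7.png')
E
```

```text
{'t': 9.4, 'q': [0.5443, 0.3193, -0.5319, 0.0015, -0.7183, -1.6757], 'eef_pos': [0.523, 0.092, 0.0655], 'ee_rot': [-3.1408, 0.0015, -2.701], 'force': [-0.8639, 0.3183, 0.0096], 'width': 0.0876}
[-0.03889448  0.0004081   0.06550495]
```

View pics/w7.png

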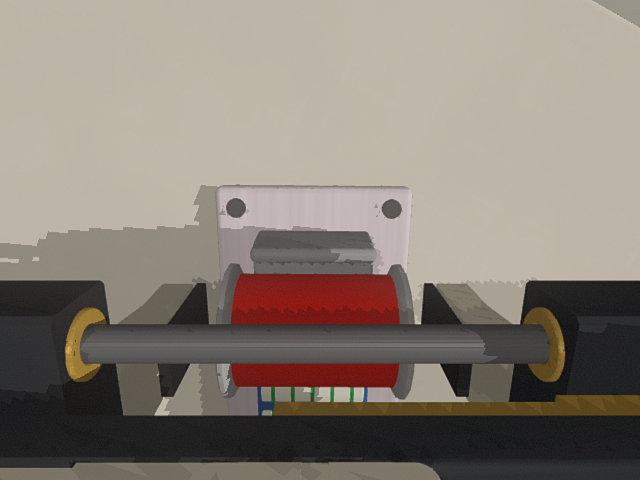

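View pics/s7.png

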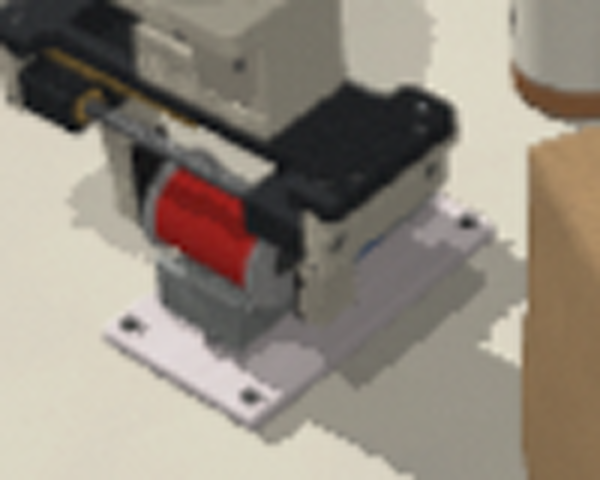

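The roller lies square on the run-in. Its flanges at columns 217 and 413 straddle the bed at 252–376, and the fingers are clear. I'll go straight up.

Call:
jog_arm:
  motion:
    - [[0,0,-0.01,0,0,0,0.0876],[0,0,-0.03,0,0,0,0.0876],[0,0,-0.06,0,0,0,0.0876],[0,0,-0.1,0,0,0,0.0876],[0,0,-0.14,0,0,0,0.0876],[0,0,-0.18,0,0,0,0.0876],[0,0,-0.2,0,0,0,0.0876],[0,0,-0.2,0,0,0,0.0876]]

```text
t: 10.3
eef_pos: [0.5241, 0.0925, 0.2701]
ee_rot: [-3.141, 0.009, -2.701]
force: [-0.1, 0.2, -0.8]
width: 0.0875
```

```bash
python3 - <<'E'
from h import *
s=st();print(injig(s['eef_pos']))
im=optics.grab_frame('wrist')
save(im,'pics/w8.png');save(cv2.resize(im[120:280,230:400],None,fx=3.7,fy=3.7,interpolation=cv2.INTER_CUBIC),'pics/w8c.png')
E
```

```text
{'t': 10.3, 'q': [0.5448, 0.1037, -0.275, 0.0021, -1.1837, -1.6753], 'eef_pos': [0.5241, 0.0925, 0.2701], 'ee_rot': [-3.1405, 0.0086, -2.7005], 'force': [-0.1393, 0.2328, -0.7899], 'width': 0.0875}
[-0.0377129   0.00038343  0.27013152]
```

View pics/w8c.png

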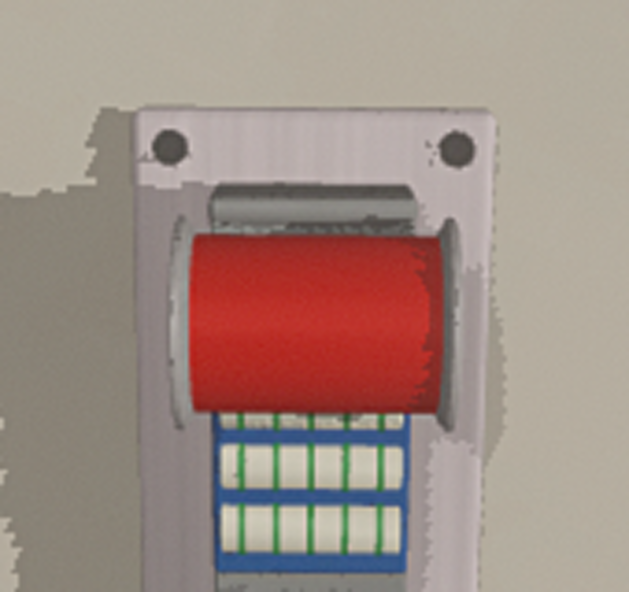

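```bash
python3 - <<'E'
from fit import *
s=st()
u=lambda v:230+v/3.7-.36; w=lambda v:120+v/3.7-.36
obs=np.array([w(216),w(430),u(167),w(216),w(431),u(461)])
x=fit(obs,.063,dict(eef_pos=[.5241,.0925,.2701],ee_rot=[-3.1405,.0086,-2.7005]),[.523,.092,.44])
print(injig([*x[:2],.063]))
x=fit(obs,.063,s,[.523,.092,.44])
print(injig([*x[:2],.063]))
rel(jig(-.045,0,.15),-90+JY,s)
E
```

```text
{'t': 10.35, 'q': [0.5448, 0.1054, -0.2779, 0.0012, -1.182, -1.6753], 'eef_pos': [0.5232, 0.0923, 0.2679], 'ee_rot': [-3.1411, 0.0056, -2.7009], 'force': [0.0668, -0.6091, -0.9933], 'width': 0.0874}
xy [0.5233 0.0918] yaw 25.19 res [-0.05  0.06 -0.24  0.09 -0.09  0.24]
[-3.87732980e-02  6.81424948e-05  6.30000000e-02]
xy [0.5214 0.0912] yaw 25.18 res [-0.21  0.27 -0.52 -0.11  0.09  0.52]
[-0.04076281  0.00037947  0.063     ]
shift [0.007, -0.0005, 0.1178] turn [-0.27, 0.23, -89.95]
```

Call:
jog_arm:
  motion:
    - [[0,0,0,0,0,-8,0.04],[0,0,0,0,0,-16,0.0],[0,0,0,0,0,-24,0.0],[0,0,0,0,0,-32,0.0],[0,0,0,0,0,-40,0.0],[0,0,0,0,0,-48,0.0],[0,0,0,0,0,-56,0.0],[0,0,0,0,0,-64,0.0]]

```text
t: 11.15
eef_pos: [0.5225, 0.092, 0.2669]
ee_rot: [-3.138, 0.001, -1.578]
force: [0.2, -0.5, 0.4]
width: 0.0291
```

Call:
jog_arm:
  motion:
    - [[0,0,0,0,0,-8,0],[0,0,0,0,0,-16,0.0],[0,0,0,0,0,-24,0.0],[0,0,0,0,0,-26,0.0],[0,0,0,0,0,-26,0.0]]
  newtons: 20

```text
t: 11.65
eef_pos: [0.5219, 0.0917, 0.2659]
ee_rot: [-3.14, -0.0, -1.124]
force: [-0.2, -0.4, -0.7]
width: 0.0003
```

```bash
python3 - <<'E'
from h import *
s=st();print(injig(s['eef_pos']))
save(optics.grab_frame('wrist'),'pics/w9.png')
b=optics.grab_frame('scene')
save(cv2.resize(b[110:250,220:340],None,fx=4.2,fy=4.2,interpolation=cv2.INTER_CUBIC),'pics/s9.png')
rel(jig(-.045,0,.125),-90+JY)
E
```

```text
{'t': 11.65, 'q': [0.5447, 0.1067, -0.2806, 0.0005, -1.182, -0.0984], 'eef_pos': [0.5219, 0.0917, 0.2659], 'ee_rot': [-3.1401, -0.0003, -1.1243], 'force': [-0.1776, -0.4145, -0.7333], 'width': 0.0003}
[-0.0400474   0.00065284  0.26592289]
shift [0.0006, 0.0055, 0.1412] turn [-0.12, -0.02, 0.29]
```

View pics/w9.png

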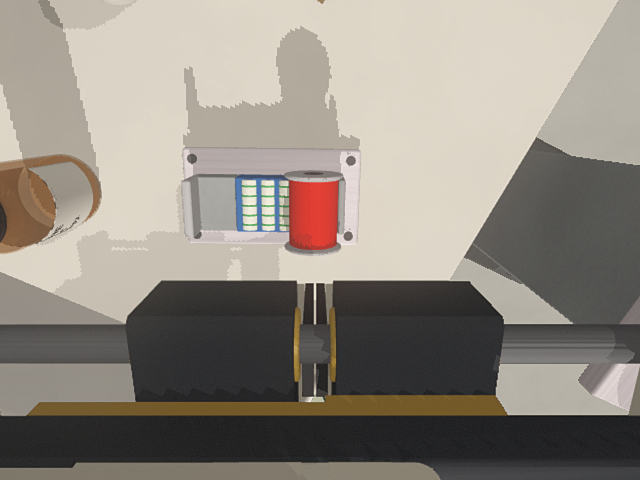

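View pics/s9.png

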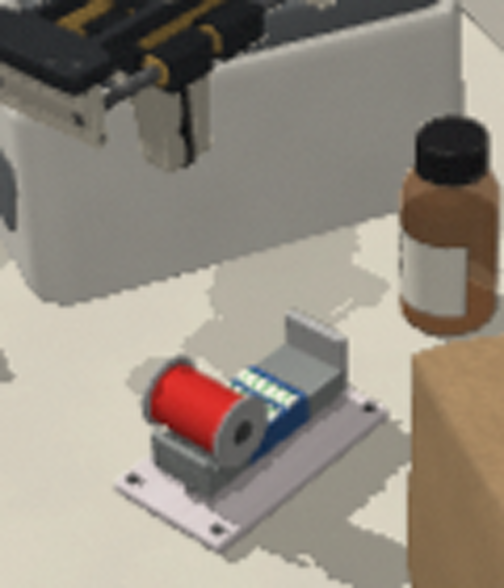

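```bash
python3 - <<'E'
from h import *
s=st()
b=cv2.imread('pics/s9.png')
b=optics.grab_frame('scene')
save(cv2.resize(b[112:158,230:285],None,fx=12,fy=12,interpolation=cv2.INTER_CUBIC),'pics/s10.png')
p=np.array(s['eef_pos']);a=np.radians(JY);X=np.array([np.cos(a),np.sin(a),0]);Y=np.array([-np.sin(a),np.cos(a),0])
for dx in(-.021,0,.021):
  for dy in(-.0095,.0095): print(dx,dy,((proj('scene',p+dx*X+dy*Y-[0,0,.022])-[230,112])*12).round())
E
```

```text
{'t': 11.75, 'q': [0.5448, 0.1065, -0.2802, 0.0007, -1.182, -0.1001], 'eef_pos': [0.5221, 0.0918, 0.2662], 'ee_rot': [-3.1395, -0.0004, -1.1259], 'force': [-0.3408, -0.2293, -0.2312], 'width': 0.0007}
-0.021 -0.0095 [341. 494.]
-0.021 0.0095 [267. 458.]
0 -0.0095 [418. 444.]
0 0.0095 [345. 408.]
0.021 -0.0095 [494. 395.]
0.021 0.0095 [420. 360.]
```

View pics/s10.png

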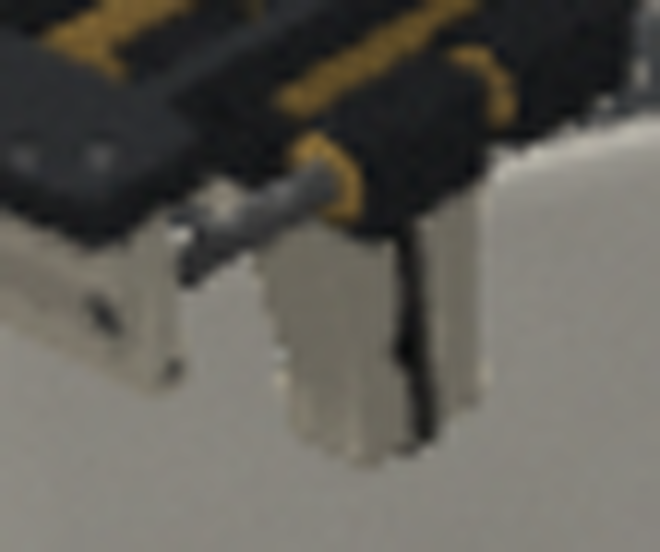

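```bash
python3 - <<'E'
from h import *
rel(jig(-.049,0,.125),-90+JY)
E
```

```text
shift [0.0005, 0.0096, 0.1414] turn [-0.14, -0.02, 0.29]
```

Call:
jog_arm:
  motion:
    - [[0,0.01,0.03,-0.1,0,0.3,0],[0,0.01,0.06,-0.1,0,0.3,0],[0.001,0.01,0.09,-0.1,0,0.3,0],[0.001,0.01,0.115,-0.1,0,0.3,0],[0.001,0.01,0.13,-0.1,0,0.3,0],[0.001,0.01,0.141,-0.1,0,0.3,0],[0.001,0.01,0.141,-0.1,0,0.3,0],[0.001,0.01,0.141,-0.1,0,0.3,0]]

```text
t: 12.6
eef_pos: [0.5143, 0.0869, 0.1258]
ee_rot: [-3.14, -0.001, -1.131]
force: [0.6, 1.1, -0.3]
width: 0.0003
```

```bash
python3 - <<'E'
from h import *
s=st();print(injig(s['eef_pos']))
rel(jig(-.049,0,.108),-90+JY)
b=optics.grab_frame('scene')
save(cv2.resize(b[160:250,230:330],None,fx=6,fy=6,interpolation=cv2.INTER_CUBIC),'pics/s11.png')
E
```

```text
{'t': 12.6, 'q': [0.5445, 0.2247, -0.4892, 0.0009, -0.8559, -0.1054], 'eef_pos': [0.5143, 0.0869, 0.1258], 'ee_rot': [-3.1405, -0.0006, -1.1311], 'force': [0.6314, 1.0934, -0.3487], 'width': 0.0003}
[-0.04898021 -0.000489    0.12579979]
shift [-0.0005, 0.0, 0.0178] turn [-0.06, -0.03, -0.01]
```

View pics/s11.png

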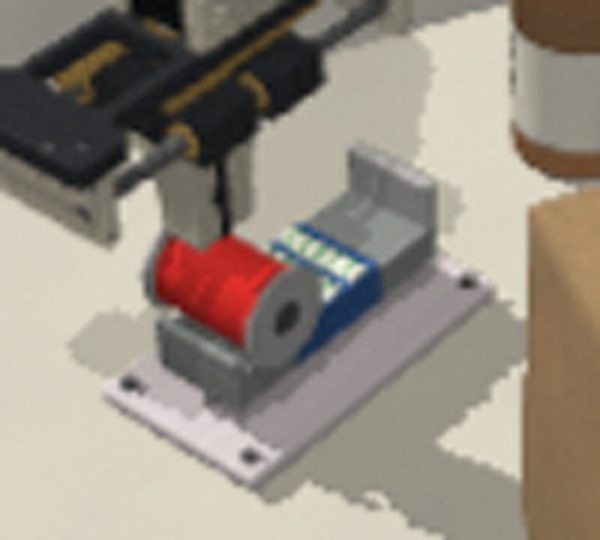

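The closed fingertips hang above and just behind the roller's top. I'll descend in small steps to touch.

Call:
jog_arm:
  motion:
    - [[0,0,0.007,0,0,0,0],[0,0,0.014,0,0,0,0],[0,0,0.017,0,0,0,0],[0,0,0.018,0,0,0,0],[0,0,0.018,0,0,0,0]]

```text
t: 13.15
eef_pos: [0.5145, 0.087, 0.108]
ee_rot: [-3.14, -0.001, -1.131]
force: [0.2, 0.1, -0.6]
width: 0.0008
```

Call:
jog_arm:
  motion:
    - [[0,0,0.001,0,0,0,0],[0,0,0.0015,0,0,0,0],[0,0,0.0015,0,0,0,0]]

```text
t: 13.45
eef_pos: [0.5145, 0.087, 0.1065]
ee_rot: [-3.14, -0.001, -1.131]
force: [-0.4, 0.5, -0.5]
width: 0.0004
```

Call:
jog_arm:
  motion:
    - [[0,0,0.001,0,0,0,0],[0,0,0.001,0,0,0,0]]

```text
t: 13.65
eef_pos: [0.5144, 0.0869, 0.1054]
ee_rot: [-3.14, -0.001, -1.131]
force: [-0.1, -0.3, 0.8]
width: 0.0004
```

Call:
jog_arm:
  motion:
    - [[0,0,0.0007,0,0,0,0],[0,0,0.0007,0,0,0,0]]

```text
t: 13.85
eef_pos: [0.5147, 0.087, 0.1049]
ee_rot: [-3.14, -0.001, -1.131]
force: [-0.1, -0.2, 1.4]
width: -0.0
```

Call:
jog_arm:
  motion:
    - [[0,0,0.0006,0,0,0,0],[0,0,0.0006,0,0,0,0]]

```text
t: 14.05
eef_pos: [0.5151, 0.0872, 0.1046]
ee_rot: [-3.139, -0.001, -1.131]
force: [-0.6, -0.4, 3.8]
width: 0.0006
```

Call:
jog_arm:
  motion:
    - [[0,0,0.0008,0,0,0,0],[0,0,0.0008,0,0,0,0]]

```text
t: 14.25
eef_pos: [0.5154, 0.0874, 0.1041]
ee_rot: [-3.138, -0.001, -1.13]
force: [-0.1, 0.2, 5.3]
width: 0.0003
```

Call:
jog_arm:
  motion:
    - [[0,0,0.0008,0,0,0,0],[0,0,0.0008,0,0,0,0]]

```text
t: 14.45
eef_pos: [0.5161, 0.0876, 0.1039]
ee_rot: [-3.137, -0.001, -1.13]
force: [-0.8, 0.6, 6.3]
width: 0.0005
```

Call:
jog_arm:
  motion:
    - [[0,-0.002,0.0007,0,0,0,0],[0,-0.004,0.0007,0,0,0,0],[0,-0.006,0.0006,0,0,0,0]]

```text
t: 14.75
eef_pos: [0.5216, 0.0901, 0.104]
ee_rot: [-3.136, -0.001, -1.13]
force: [-4.0, -0.4, 11.7]
width: 0.0005
```

```bash
cat > q.py <<'E'
from h import *
s=st();print('hand jig',injig(s['eef_pos']).round(4))
E
python3 q.py
```

```text
{'t': 14.75, 'q': [0.5432, 0.2617, -0.5007, 0.0026, -0.8034, -0.1041], 'eef_pos': [0.5216, 0.0901, 0.104], 'ee_rot': [-3.1365, -0.0014, -1.1298], 'force': [-3.9652, -0.448, 11.6598], 'width': 0.0005}
hand jig [-0.0411 -0.0007  0.104 ]
```

Call:
jog_arm:
  motion:
    - [[0,-0.002,0.0003,0,0,0,0],[0,-0.004,0.0,0,0,0,0],[0,-0.006,-0.0003,0,0,0,0]]

```text
t: 15.05
eef_pos: [0.5274, 0.0928, 0.1054]
ee_rot: [-3.135, -0.002, -1.129]
force: [-2.9, 0.5, 12.3]
width: 0.0007
```

Call:
jog_arm:
  motion:
    - [[0,-0.002,0.0003,0,0,0,0],[0,-0.004,0.0001,0,0,0,0],[0,-0.006,-0.0001,0,0,0,0]]

```text
t: 15.35
eef_pos: [0.5331, 0.0955, 0.1063]
ee_rot: [-3.135, -0.002, -1.129]
force: [-4.3, 0.4, 10.8]
width: 0.0004
```

```bash
python3 q.py
```

```text
{'t': 15.35, 'q': [0.5409, 0.276, -0.4733, 0.0035, -0.8149, -0.1016], 'eef_pos': [0.5331, 0.0955, 0.1063], 'ee_rot': [-3.1347, -0.0018, -1.1291], 'force': [-4.2788, 0.351, 10.8462], 'width': 0.0004}
hand jig [-0.0283 -0.0008  0.1063]
```

Call:
jog_arm:
  motion:
    - [[0,-0.002,0.0004,0,0,0,0],[0,-0.004,0.0004,0,0,0,0],[0,-0.006,0.0004,0,0,0,0]]

```text
t: 15.65
eef_pos: [0.5387, 0.0981, 0.1066]
ee_rot: [-3.134, -0.002, -1.129]
force: [-2.3, 0.1, 8.3]
width: 0.0006
```

Call:
jog_arm:
  motion:
    - [[0,-0.002,0.0005,0,0,0,0],[0,-0.004,0.0005,0,0,0,0]]

```text
t: 15.85
eef_pos: [0.5425, 0.0998, 0.1067]
ee_rot: [-3.134, -0.002, -1.129]
force: [-0.7, -0.7, 7.3]
width: 0.0002
```

```bash
python3 q.py
```

```text
{'t': 15.85, 'q': [0.5391, 0.2897, -0.452, 0.004, -0.8216, -0.0995], 'eef_pos': [0.5425, 0.0998, 0.1067], 'ee_rot': [-3.1339, -0.0022, -1.1285], 'force': [-0.7286, -0.679, 7.2593], 'width': 0.0002}
hand jig [-0.0179 -0.0008  0.1067]
```

Call:
jog_arm:
  motion:
    - [[0,-0.001,0.0009,0,0,0,0],[0,-0.0025,0.0011,0,0,0,0],[0,-0.004,0.0011,0,0,0,0]]

```text
t: 16.15
eef_pos: [0.5466, 0.1017, 0.1063]
ee_rot: [-3.133, -0.002, -1.128]
force: [-1.3, -0.2, 7.7]
width: 0.0006
```

```bash
python3 q.py
```

```text
{'t': 16.15, 'q': [0.5384, 0.296, -0.4438, 0.0044, -0.8225, -0.0988], 'eef_pos': [0.5466, 0.1017, 0.1063], 'ee_rot': [-3.1329, -0.0024, -1.1283], 'force': [-1.2673, -0.1849, 7.7176], 'width': 0.0006}
hand jig [-0.0134 -0.0008  0.1063]
```

Call:
jog_arm:
  motion:
    - [[0,-0.001,0.001,0,0,0,0],[0,-0.0025,0.0013,0,0,0,0],[0,-0.004,0.0013,0,0,0,0]]

```text
t: 16.45
eef_pos: [0.5509, 0.1037, 0.1058]
ee_rot: [-3.132, -0.003, -1.128]
force: [-0.4, -0.2, 8.0]
width: 0.0006
```

```bash
python3 q.py
```

```text
{'t': 16.45, 'q': [0.5377, 0.3025, -0.4357, 0.0049, -0.8229, -0.0981], 'eef_pos': [0.5509, 0.1037, 0.1058], 'ee_rot': [-3.1315, -0.0027, -1.1278], 'force': [-0.4113, -0.1635, 7.978], 'width': 0.0006}
hand jig [-0.0087 -0.0009  0.1058]
```

Call:
jog_arm:
  motion:
    - [[0,0,-0.003,0,0,0,0],[0,0,-0.01,0,0,0,0],[0,0.005,-0.025,0.5,0,0,0],[0,0.01,-0.045,0.5,0,0,0],[0,0.01,-0.045,0.5,0,0,0]]

```text
t: 16.95
eef_pos: [0.542, 0.0995, 0.1541]
ee_rot: [-3.118, -0.003, -1.127]
force: [0.1, -0.3, 1.0]
width: 0.0004
```

```bash
python3 q.py; python3 - <<'E'
from h import *
b=optics.grab_frame('scene')
save(cv2.resize(b[160:250,230:330],None,fx=6,fy=6,interpolation=cv2.INTER_CUBIC),'pics/s12.png')
b=optics.grab_frame('top')
save(cv2.resize(b[205:295,195:295],None,fx=6,fy=6,interpolation=cv2.INTER_CUBIC),'pics/t12.png')
save(optics.grab_frame('wrist'),'pics/w12.png')
E
```

```text
{'t': 16.95, 'q': [0.5405, 0.2255, -0.4124, 0.0064, -0.9097, -0.101], 'eef_pos': [0.542, 0.0995, 0.1541], 'ee_rot': [-3.1181, -0.0028, -1.1274], 'force': [0.0987, -0.3237, 0.9988], 'width': 0.0004}
hand jig [-0.0185 -0.0009  0.1541]
```

View pics/s12.png

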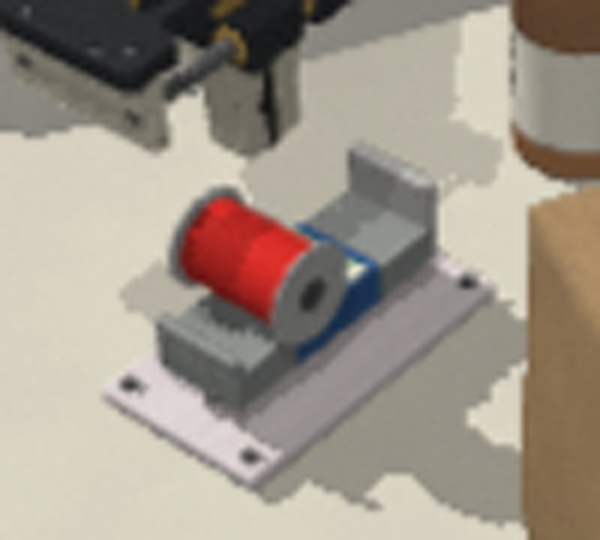

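View pics/w12.png

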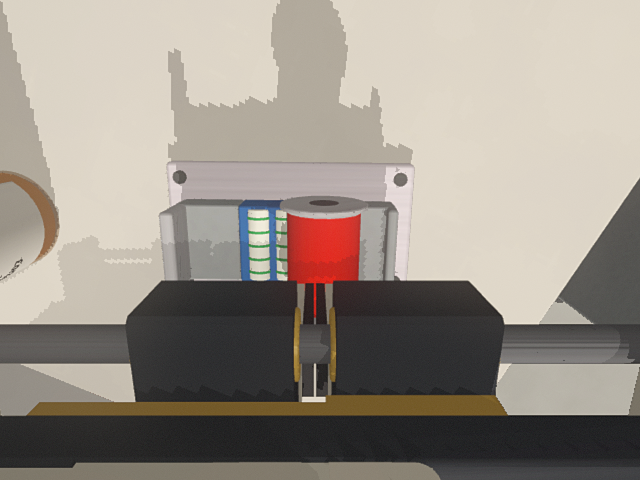

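```bash
python3 - <<'E'
from h import *
s=dict(eef_pos=[.542,.0995,.1541],ee_rot=[-3.1181,-.0028,-1.1274])
for z in (.063,.065,.067):
    p=ray('wrist',(323,203),z,s); print(injig(p))
# flange extents: project circle
for x in(-.028,-.024,-.020,-.016):
    P=np.array([proj('wrist',jig(x+.024*np.cos(t),-.031,.0655+.024*np.sin(t)),s) for t in np.linspace(0,6.28,90)])
    print(x,P.min(0).round(1),P.max(0).round(1), proj('wrist',jig(x,-.031,.0655),s).round(1))
im=cv2.imread('pics/w12.png');cv2.imwrite('pics/w12c.png',cv2.resize(im[150:290,150:430],None,fx=2.8,fy=2.8,interpolation=cv2.INTER_CUBIC))
for x in(-.06,-.028,-.016,0,.016,.028,.0595): print(x,proj('wrist',jig(x,-.023,.045),s).round(1))
E
```

```text
[-0.02126603 -0.02997059  0.063     ]
[-0.02126766 -0.03035793  0.065     ]
[-0.02126928 -0.03074527  0.067     ]
-0.028 [291.2 194.5] [380.  211.4] [335.4 202.1]
-0.024 [283.8 194.5] [372.5 211.3] [328.  202.1]
-0.02 [276.5 194.4] [365.  211.2] [320.7 202. ]
-0.016 [269.  194.4] [357.6 211.2] [313.3 201.9]
-0.06 [388.1 209.3]
-0.028 [334.3 208.9]
-0.016 [314.1 208.7]
0 [287.4 208.5]
0.016 [260.7 208.2]
0.028 [240.7 208.1]
0.0595 [188.4 207.6]
```

View pics/w12c.png

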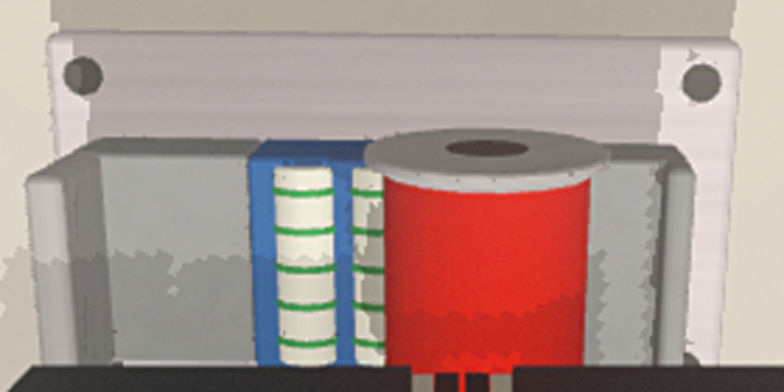

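View pics/t12.png

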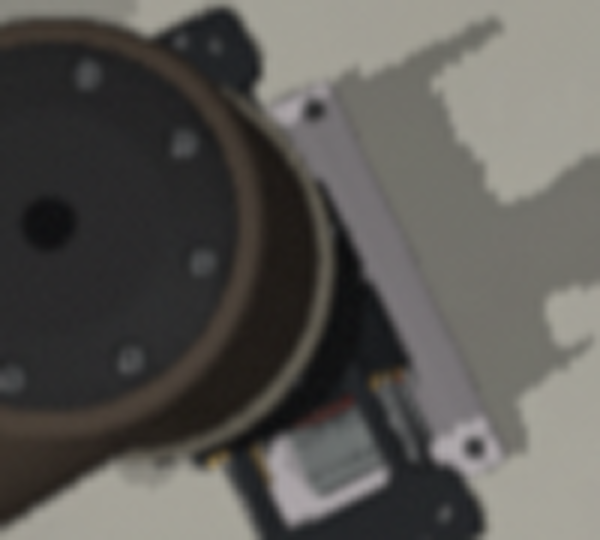

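```bash
python3 - <<'E'
from h import *
rel(jig(-.031,0,.112),-90+JY)
E
```

```text
shift [-0.0008, 0.0123, 0.0389] turn [-1.13, -0.13, 0.17]
```

Call:
jog_arm:
  motion:
    - [[-0.001,0.012,0.005,-1.1,0,0.2,0],[-0.001,0.012,0.018,-1.1,0,0.2,0],[-0.001,0.012,0.03,-1.1,0,0.2,0],[-0.001,0.012,0.037,-1.1,0,0.2,0],[-0.001,0.012,0.039,-1.1,0,0.2,0],[-0.001,0.012,0.039,-1.1,0,0.2,0]]

```text
t: 17.7
eef_pos: [0.5304, 0.0952, 0.1112]
ee_rot: [3.141, -0.003, -1.131]
force: [-0.4, -0.3, 0.0]
width: 0.0005
```

```bash
python3 q.py
```

```text
{'t': 17.7, 'q': [0.5431, 0.2697, -0.4683, 0.0032, -0.834, -0.1059], 'eef_pos': [0.5304, 0.0952, 0.1112], 'ee_rot': [3.1407, -0.0025, -1.1314], 'force': [-0.4122, -0.255, 0.0221], 'width': 0.0005}
hand jig [-3.090e-02  1.000e-04  1.112e-01]
```

Call:
jog_arm:
  motion:
    - [[0,0,0.001,0,0,0,0],[0,0,0.002,0,0,0,0],[0,0,0.0025,0,0,0,0],[0,0,0.0025,0,0,0,0]]

```text
t: 18.1
eef_pos: [0.5305, 0.0952, 0.1089]
ee_rot: [3.141, -0.003, -1.131]
force: [0.1, 0.4, 0.4]
width: 0.0006
```

Call:
jog_arm:
  motion:
    - [[0,0,0.001,0,0,0,0],[0,0,0.0015,0,0,0,0],[0,0,0.0015,0,0,0,0]]

```text
t: 18.4
eef_pos: [0.5305, 0.0951, 0.1073]
ee_rot: [3.141, -0.003, -1.131]
force: [-0.2, 0.2, 0.1]
width: 0.0006
```

Call:
jog_arm:
  motion:
    - [[0,0,0.0007,0,0,0,0],[0,0,0.001,0,0,0,0],[0,0,0.001,0,0,0,0]]

```text
t: 18.7
eef_pos: [0.5309, 0.0953, 0.1067]
ee_rot: [-3.141, -0.003, -1.131]
force: [-0.3, -0.7, 3.1]
width: 0.0003
```

Call:
jog_arm:
  motion:
    - [[0,0,0.0007,0,0,0,0],[0,0,0.001,0,0,0,0],[0,0,0.001,0,0,0,0]]

```text
t: 19.0
eef_pos: [0.5314, 0.0955, 0.1062]
ee_rot: [-3.14, -0.003, -1.131]
force: [-0.6, 0.5, 6.0]
width: 0.0002
```

Call:
jog_arm:
  motion:
    - [[0,-0.002,0.0012,-0.1,0,0,0],[0,-0.004,0.0014,-0.1,0,0,0],[0,-0.006,0.0014,-0.1,0,0,0]]

```text
t: 19.3
eef_pos: [0.5378, 0.0985, 0.1061]
ee_rot: [-3.14, -0.003, -1.13]
force: [-2.1, 0.6, 12.0]
width: 0.0006
```

```bash
python3 q.py
```

```text
{'t': 19.3, 'q': [0.5419, 0.2861, -0.4594, 0.0046, -0.8237, -0.1044], 'eef_pos': [0.5378, 0.0985, 0.1061], 'ee_rot': [-3.1396, -0.0032, -1.1302], 'force': [-2.1365, 0.5743, 12.0459], 'width': 0.0006}
hand jig [-0.0228 -0.      0.1061]
```

Call:
jog_arm:
  motion:
    - [[0,-0.002,0.001,-0.1,0,0,0],[0,-0.004,0.001,-0.1,0,0,0],[0,-0.006,0.001,-0.1,0,0,0]]

```text
t: 19.6
eef_pos: [0.5446, 0.1016, 0.1064]
ee_rot: [-3.138, -0.004, -1.13]
force: [-0.2, 1.5, 10.3]
width: 0.0005
```

```bash
python3 q.py
```

```text
{'t': 19.6, 'q': [0.5407, 0.2955, -0.4445, 0.0052, -0.828, -0.103], 'eef_pos': [0.5446, 0.1016, 0.1064], 'ee_rot': [-3.1384, -0.0035, -1.1296], 'force': [-0.2146, 1.5024, 10.3204], 'width': 0.0005}
hand jig [-1.530e-02 -1.000e-04  1.064e-01]
```

Call:
jog_arm:
  motion:
    - [[0,-0.002,0.001,-0.1,0,0,0],[0,-0.004,0.0011,-0.1,0,0,0],[0,-0.006,0.0011,-0.1,0,0,0]]

```text
t: 19.9
eef_pos: [0.551, 0.1046, 0.1065]
ee_rot: [-3.138, -0.004, -1.129]
force: [-1.2, -0.4, 10.3]
width: 0.0002
```

```bash
python3 q.py
```

```text
{'t': 19.9, 'q': [0.5395, 0.3052, -0.4299, 0.0057, -0.8326, -0.1014], 'eef_pos': [0.551, 0.1046, 0.1065], 'ee_rot': [-3.1381, -0.0039, -1.1289], 'force': [-1.1524, -0.355, 10.3363], 'width': 0.0002}
hand jig [-8.200e-03 -1.000e-04  1.065e-01]
```

Call:
jog_arm:
  motion:
    - [[0,-0.002,0.0012,-0.1,0,0,0],[0,-0.004,0.0013,-0.1,0,0,0],[0,-0.006,0.0013,-0.1,0,0,0]]

```text
t: 20.2
eef_pos: [0.5572, 0.1075, 0.1062]
ee_rot: [-3.138, -0.004, -1.128]
force: [-0.3, 0.9, 9.4]
width: 0.0004
```

```bash
python3 q.py
```

```text
{'t': 20.2, 'q': [0.5384, 0.315, -0.4157, 0.0061, -0.8371, -0.1001], 'eef_pos': [0.5572, 0.1075, 0.1062], 'ee_rot': [-3.1381, -0.0042, -1.1285], 'force': [-0.2936, 0.8629, 9.4249], 'width': 0.0004}
hand jig [-1.400e-03 -1.000e-04  1.062e-01]
```

Call:
jog_arm:
  motion:
    - [[0,-0.002,0.0013,-0.1,0,0,0],[0,-0.0035,0.0014,-0.1,0,0,0],[0,-0.005,0.0014,-0.1,0,0,0]]

```text
t: 20.5
eef_pos: [0.5625, 0.11, 0.1059]
ee_rot: [-3.138, -0.005, -1.128]
force: [-1.9, 1.3, 9.2]
width: 0.0007
```

```bash
python3 q.py
```

```text
{'t': 20.5, 'q': [0.5374, 0.3235, -0.4036, 0.0065, -0.8406, -0.0989], 'eef_pos': [0.5625, 0.11, 0.1059], 'ee_rot': [-3.138, -0.0045, -1.128], 'force': [-1.9067, 1.3177, 9.153], 'width': 0.0007}
hand jig [ 0.0045 -0.0002  0.1059]
```

Call:
jog_arm:
  motion:
    - [[0,0,-0.003,0,0,0,0],[0,0.002,-0.01,0,0,0,0],[0,0.008,-0.025,0,0,0,0],[0,0.014,-0.045,0,0,0,0],[0,0.014,-0.045,0,0,0,0],[0,0.014,-0.045,0,0,0,0]]

```text
t: 21.1
eef_pos: [0.5495, 0.1041, 0.152]
ee_rot: [-3.136, -0.004, -1.128]
force: [-0.3, -0.5, 0.2]
width: 0.0005
```

```bash
cat > look.py <<'E'
import sys
from h import *
k=sys.argv[1]
s=st();print('hand jig',injig(s['eef_pos']).round(4))
im=optics.grab_frame('wrist')
save(im,f'pics/w{k}.png')
save(cv2.resize(im[150:290,150:430],None,fx=2.8,fy=2.8,interpolation=cv2.INTER_CUBIC),f'pics/w{k}c.png')
np.save(f'pics/s{k}.npy',np.r_[s['eef_pos'],s['ee_rot']])
E
python3 look.py 13
```

```text
{'t': 21.1, 'q': [0.5404, 0.25, -0.3838, 0.0058, -0.9321, -0.1011], 'eef_pos': [0.5495, 0.1041, 0.152], 'ee_rot': [-3.1363, -0.0042, -1.1281], 'force': [-0.3411, -0.5101, 0.1895], 'width': 0.0005}
hand jig [-0.0098  0.      0.152 ]
```

View pics/w13c.png

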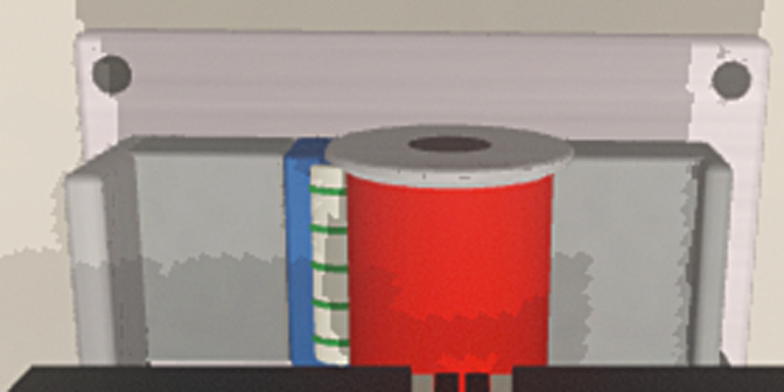

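```bash
python3 - <<'E'
from h import *
v=np.load('pics/s13.npy'); s=dict(eef_pos=v[:3],ee_rot=v[3:])
print(injig(ray('wrist',(150+449/2.8-.3,150+144/2.8-.3),.065,s)))
rel(jig(-.014,0,.111),-90+JY)
E
```

```text
[-0.00713699 -0.03094847  0.065     ]
shift [-0.0001, 0.0041, 0.0403] turn [-0.24, -0.24, 0.16]
```

Call:
jog_arm:
  motion:
    - [[0,0.006,0.015,-0.2,-0.2,0.2,0],[0,0.006,0.028,-0.2,-0.2,0.2,0],[0,0.006,0.038,-0.2,-0.2,0.2,0],[0,0.006,0.0405,-0.2,-0.2,0.2,0],[0,0.006,0.0405,-0.2,-0.2,0.2,0]]

```text
t: 21.65
eef_pos: [0.544, 0.1012, 0.11]
ee_rot: [3.141, -0.001, -1.131]
force: [0.5, -0.0, -0.8]
width: 0.0005
```

Call:
jog_arm:
  motion:
    - [[0,0,0.001,0,0,0,0],[0,0,0.002,0,0,0,0],[0,0,0.0025,0,0,0,0],[0,0,0.0025,0,0,0,0]]

```text
t: 22.05
eef_pos: [0.544, 0.1013, 0.1077]
ee_rot: [3.141, -0.001, -1.131]
force: [0.0, 0.1, -0.3]
width: 0.0003
```

```bash
python3 q.py
```

```text
{'t': 22.05, 'q': [0.5386, 0.2954, -0.4394, 0.0012, -0.8368, -0.1], 'eef_pos': [0.544, 0.1013, 0.1077], 'ee_rot': [3.1409, -0.001, -1.1314], 'force': [0.0178, 0.0886, -0.339], 'width': 0.0003}
hand jig [-0.0159 -0.0002  0.1077]
```

Call:
jog_arm:
  motion:
    - [[0,0,0.0007,0,0,0,0],[0,0,0.001,0,0,0,0],[0,0,0.001,0,0,0,0]]

```text
t: 22.35
eef_pos: [0.5443, 0.1014, 0.107]
ee_rot: [3.142, -0.001, -1.131]
force: [-1.3, -0.0, 2.0]
width: 0.0004
```

Call:
jog_arm:
  motion:
    - [[0,0,0.0007,0,0,0,0],[0,0,0.001,0,0,0,0],[0,0,0.001,0,0,0,0]]

```text
t: 22.65
eef_pos: [0.5448, 0.1015, 0.1064]
ee_rot: [-3.141, -0.001, -1.131]
force: [0.3, -0.5, 4.8]
width: 0.0006
```

Call:
jog_arm:
  motion:
    - [[0,-0.001,0.0012,-0.1,0,0,0],[0,-0.003,0.0015,-0.1,0,0,0],[0,-0.005,0.0015,-0.1,0,0,0]]

```text
t: 22.95
eef_pos: [0.5501, 0.104, 0.106]
ee_rot: [-3.141, -0.002, -1.131]
force: [-2.2, -1.2, 10.6]
width: 0.0004
```

```bash
python3 q.py
```

```text
{'t': 22.95, 'q': [0.5376, 0.3058, -0.4288, 0.0023, -0.8353, -0.0989], 'eef_pos': [0.5501, 0.104, 0.106], 'ee_rot': [-3.1405, -0.0016, -1.1305], 'force': [-2.2369, -1.2019, 10.5984], 'width': 0.0004}
hand jig [-0.0093 -0.0003  0.106 ]
```

Call:
jog_arm:
  motion:
    - [[0,-0.002,0.0011,-0.1,0,0,0],[0,-0.004,0.0012,-0.1,0,0,0],[0,-0.006,0.0012,-0.1,0,0,0]]

```text
t: 23.25
eef_pos: [0.5568, 0.1071, 0.1063]
ee_rot: [-3.139, -0.002, -1.13]
force: [-0.1, 0.9, 11.7]
width: 0.0005
```

```bash
python3 q.py
```

```text
{'t': 23.25, 'q': [0.5365, 0.3152, -0.4139, 0.003, -0.8396, -0.0974], 'eef_pos': [0.5568, 0.1071, 0.1063], 'ee_rot': [-3.1394, -0.002, -1.1297], 'force': [-0.097, 0.9358, 11.6806], 'width': 0.0005}
hand jig [-0.0019 -0.0003  0.1063]
```

Call:
jog_arm:
  motion:
    - [[0,-0.002,0.0011,-0.1,0,0,0],[0,-0.004,0.0011,-0.1,0,0,0],[0,-0.006,0.0011,-0.1,0,0,0]]

```text
t: 23.55
eef_pos: [0.5634, 0.1102, 0.1065]
ee_rot: [-3.139, -0.002, -1.129]
force: [-1.6, -0.4, 10.2]
width: 0.0003
```

Call:
jog_arm:
  motion:
    - [[0,-0.002,0.0012,-0.1,0,0,0],[0,-0.004,0.0012,-0.1,0,0,0],[0,-0.006,0.0012,-0.1,0,0,0]]

```text
t: 23.85
eef_pos: [0.5694, 0.1129, 0.1063]
ee_rot: [-3.139, -0.003, -1.129]
force: [-2.1, 0.5, 9.8]
width: 0.0004
```

```bash
python3 q.py
```

```text
{'t': 23.85, 'q': [0.5344, 0.3342, -0.3846, 0.0038, -0.8497, -0.0948], 'eef_pos': [0.5694, 0.1129, 0.1063], 'ee_rot': [-3.1391, -0.0027, -1.1287], 'force': [-2.1333, 0.5322, 9.8362], 'width': 0.0004}
hand jig [ 0.012  -0.0004  0.1063]
```

Call:
jog_arm:
  motion:
    - [[0,-0.002,0.0013,-0.1,0,0,0],[0,-0.004,0.0013,-0.1,0,0,0],[0,-0.006,0.0013,-0.1,0,0,0]]

```text
t: 24.15
eef_pos: [0.5755, 0.1157, 0.1061]
ee_rot: [-3.139, -0.003, -1.128]
force: [-0.8, 0.4, 9.0]
width: 0.0011
```

Call:
jog_arm:
  motion:
    - [[0,0,-0.003,0,0,0,0],[0,0.002,-0.01,0,0,0,0],[0,0.008,-0.025,0,0,0,0],[0,0.014,-0.045,0,0,0,0],[0,0.014,-0.045,0,0,0,0],[0,0.014,-0.045,0,0,0,0]]

```text
t: 24.75
eef_pos: [0.5625, 0.1098, 0.1523]
ee_rot: [-3.138, -0.003, -1.128]
force: [-0.4, -0.4, 0.4]
width: 0.0002
```

```bash
python3 look.py 14
```

```text
{'t': 24.75, 'q': [0.536, 0.2719, -0.3514, 0.0037, -0.9438, -0.0957], 'eef_pos': [0.5625, 0.1098, 0.1523], 'ee_rot': [-3.1376, -0.0026, -1.1283], 'force': [-0.3946, -0.4468, 0.42], 'width': 0.0002}
hand jig [ 0.0044 -0.0003  0.1523]
```

View pics/w14c.png

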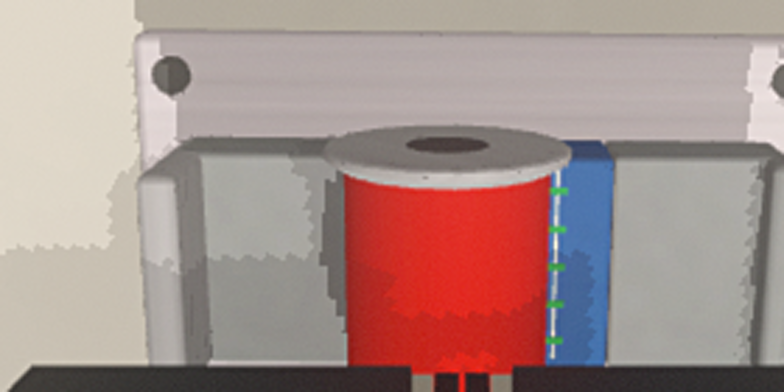

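```bash
python3 - <<'E'
from h import *
v=np.load('pics/s14.npy'); s=dict(eef_pos=v[:3],ee_rot=v[3:])
x=injig(ray('wrist',(150+448/2.8-.3,150+145/2.8-.3),.065,s));print(x)
for u in(551,562,610): print(injig(ray('wrist',(150+u/2.8-.3,150+230/2.8-.3),.045,s)))
rel(jig(x[0]-.009,0,.111),-90+JY)
E
```

```text
[ 0.00717003 -0.03090948  0.065     ]
[-0.01467247 -0.008678    0.045     ]
[-0.01703343 -0.00868703  0.045     ]
[-0.02733442 -0.00872646  0.045     ]
shift [-0.0004, 0.0062, 0.0405] turn [-0.16, -0.15, 0.15]
```

Call:
jog_arm:
  motion:
    - [[0,0.006,0.015,-0.2,-0.2,0.2,0],[0,0.006,0.028,-0.2,-0.2,0.2,0],[0,0.006,0.038,-0.2,-0.2,0.2,0],[0,0.006,0.0425,-0.2,-0.2,0.2,0],[0,0.006,0.043,-0.2,-0.2,0.2,0],[0,0.006,0.043,-0.2,-0.2,0.2,0]]

```text
t: 25.4
eef_pos: [0.5573, 0.1072, 0.1084]
ee_rot: [3.141, 0.001, -1.132]
force: [0.1, 0.4, -0.3]
width: 0.0004
```

Call:
jog_arm:
  motion:
    - [[0,0,0.0007,0,0,0,0],[0,0,0.001,0,0,0,0],[0,0,0.001,0,0,0,0]]

```text
t: 25.7
eef_pos: [0.5574, 0.1073, 0.1077]
ee_rot: [3.141, 0.001, -1.132]
force: [0.4, 0.2, 0.4]
width: 0.0005
```

```bash
python3 q.py
```

```text
{'t': 25.7, 'q': [0.5343, 0.3161, -0.407, -0.001, -0.8481, -0.0946], 'eef_pos': [0.5574, 0.1073, 0.1077], 'ee_rot': [3.1411, 0.0007, -1.1317], 'force': [0.4008, 0.1933, 0.4424], 'width': 0.0005}
hand jig [-0.0013 -0.0004  0.1077]
```

Call:
jog_arm:
  motion:
    - [[0,0,0.0007,0,0,0,0],[0,0,0.001,0,0,0,0],[0,0,0.001,0,0,0,0]]

```text
t: 26.0
eef_pos: [0.5577, 0.1074, 0.107]
ee_rot: [-3.141, 0.001, -1.132]
force: [-0.1, -0.5, 1.7]
width: 0.0003
```

Call:
jog_arm:
  motion:
    - [[0,0,0.0007,0,0,0,0],[0,0,0.001,0,0,0,0],[0,0,0.001,0,0,0,0]]

```text
t: 26.3
eef_pos: [0.5581, 0.1075, 0.1064]
ee_rot: [-3.14, 0.0, -1.131]
force: [0.4, 0.3, 5.8]
width: 0.0002
```

Call:
jog_arm:
  motion:
    - [[0,-0.001,0.0012,-0.1,0,0,0],[0,-0.003,0.0014,-0.1,0,0,0],[0,-0.005,0.0014,-0.1,0,0,0]]

```text
t: 26.6
eef_pos: [0.5633, 0.1099, 0.1061]
ee_rot: [-3.141, 0.0, -1.131]
force: [-2.0, 0.2, 9.9]
width: 0.0005
```

```bash
python3 q.py
```

```text
{'t': 26.6, 'q': [0.5334, 0.3263, -0.3962, -0.0001, -0.8474, -0.0934], 'eef_pos': [0.5633, 0.1099, 0.1061], 'ee_rot': [-3.1407, 0.0001, -1.1309], 'force': [-2.0356, 0.1596, 9.9159], 'width': 0.0005}
hand jig [ 0.0051 -0.0006  0.1061]
```

Call:
jog_arm:
  motion:
    - [[0,-0.002,0.0012,-0.1,0,0,0],[0,-0.004,0.0013,-0.1,0,0,0],[0,-0.006,0.0013,-0.1,0,0,0]]

```text
t: 26.9
eef_pos: [0.5699, 0.113, 0.1062]
ee_rot: [-3.14, -0.0, -1.13]
force: [-0.4, 0.4, 12.2]
width: 0.0001
```

Call:
jog_arm:
  motion:
    - [[0,-0.002,0.0011,-0.1,0,0,0],[0,-0.004,0.0011,-0.1,0,0,0],[0,-0.006,0.0011,-0.1,0,0,0]]

```text
t: 27.2
eef_pos: [0.5766, 0.1161, 0.1065]
ee_rot: [-3.139, -0.001, -1.129]
force: [-0.9, -0.3, 8.8]
width: 0.0007
```

```bash
python3 q.py
```

```text
{'t': 27.2, 'q': [0.5315, 0.3451, -0.3661, 0.0012, -0.8568, -0.0909], 'eef_pos': [0.5766, 0.1161, 0.1065], 'ee_rot': [-3.1387, -0.0006, -1.1295], 'force': [-0.9282, -0.2961, 8.7549], 'width': 0.0007}
hand jig [ 0.0198 -0.0006  0.1065]
```

Call:
jog_arm:
  motion:
    - [[0,-0.002,0.0011,-0.1,0,0,0],[0,-0.004,0.0011,-0.1,0,0,0],[0,-0.006,0.0011,-0.1,0,0,0]]

```text
t: 27.5
eef_pos: [0.5831, 0.1191, 0.1065]
ee_rot: [-3.138, -0.001, -1.129]
force: [-0.4, 0.1, 7.5]
width: 0.0005
```

Call:
jog_arm:
  motion:
    - [[0,0,-0.003,0,0,0,0],[0,0.002,-0.01,0,0,0,0],[0,0.008,-0.025,0,0,0,0],[0,0.012,-0.045,0,0,0,0],[0,0.012,-0.045,0,0,0,0],[0,0.012,-0.045,0,0,0,0]]

```text
t: 28.1
eef_pos: [0.5719, 0.1139, 0.1526]
ee_rot: [-3.136, -0.001, -1.129]
force: [-0.7, -0.2, -1.2]
width: 0.0005
```

```bash
python3 look.py 15
```

```text
{'t': 28.1, 'q': [0.5325, 0.2863, -0.3286, 0.0014, -0.9509, -0.0915], 'eef_pos': [0.5719, 0.1139, 0.1526], 'ee_rot': [-3.1365, -0.0007, -1.1291], 'force': [-0.679, -0.1718, -1.1636], 'width': 0.0005}
hand jig [ 0.0146 -0.0006  0.1526]
```

View pics/w15c.png

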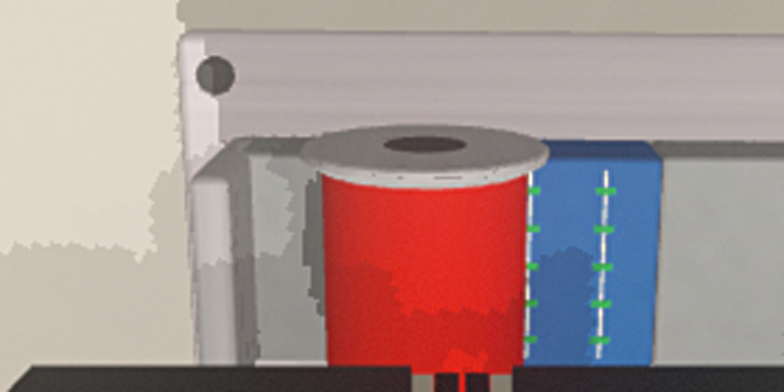

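The near strip (columns 600–610) and the middle strip (about 530) now show only thin white lines, so both are flush. The roller hub is at (425,145) in the crop.

```bash
python3 - <<'E'
from h import *
v=np.load('pics/s15.npy'); s=dict(eef_pos=v[:3],ee_rot=v[3:])
x=injig(ray('wrist',(150+425/2.8-.3,150+145/2.8-.3),.065,s));print(x)
rel(jig(x[0]-.008,0,.109),-90+JY)
E
```

```text
[ 0.02187802 -0.03094393  0.065     ]
shift [-0.0006, 0.0006, 0.0429] turn [-0.22, -0.04, 0.11]
```

Call:
jog_arm:
  motion:
    - [[-0.0005,0.0015,0.015,-0.2,0,0.1,0],[-0.0005,0.0015,0.03,-0.2,0,0.1,0],[-0.0005,0.0015,0.04,-0.2,0,0.1,0],[-0.0005,0.0015,0.0435,-0.2,0,0.1,0],[-0.0005,0.0015,0.0438,-0.2,0,0.1,0],[-0.0005,0.0015,0.0438,-0.2,0,0.1,0]]

```text
t: 28.75
eef_pos: [0.5704, 0.1137, 0.1081]
ee_rot: [-3.141, -0.001, -1.131]
force: [0.6, -0.5, -0.4]
width: 0.0005
```

Call:
jog_arm:
  motion:
    - [[0,0,0.0007,0,0,0,0],[0,0,0.001,0,0,0,0],[0,0,0.001,0,0,0,0]]

```text
t: 29.05
eef_pos: [0.5704, 0.1137, 0.1073]
ee_rot: [-3.141, -0.001, -1.131]
force: [-0.0, -0.5, 1.0]
width: 0.0004
```

Call:
jog_arm:
  motion:
    - [[0,0,0.0007,0,0,0,0],[0,0,0.001,0,0,0,0],[0,0,0.001,0,0,0,0]]

```text
t: 29.35
eef_pos: [0.5708, 0.1139, 0.1067]
ee_rot: [-3.14, -0.001, -1.131]
force: [0.1, 0.4, 2.2]
width: 0.0004
```

```bash
python3 q.py
```

```text
{'t': 29.35, 'q': [0.5334, 0.3366, -0.3786, 0.0013, -0.854, -0.0941], 'eef_pos': [0.5708, 0.1139, 0.1067], 'ee_rot': [-3.14, -0.0008, -1.1307], 'force': [0.116, 0.4321, 2.179], 'width': 0.0004}
hand jig [ 1.360e-02 -1.000e-04  1.067e-01]
```

Call:
jog_arm:
  motion:
    - [[0,-0.001,0.0011,-0.1,0,0,0],[0,-0.003,0.0012,-0.1,0,0,0],[0,-0.006,0.0012,-0.1,0,0,0]]

```text
t: 29.65
eef_pos: [0.577, 0.1167, 0.1064]
ee_rot: [-3.14, -0.001, -1.13]
force: [-1.3, -0.1, 7.0]
width: 0.0005
```

Call:
jog_arm:
  motion:
    - [[0,-0.002,0.0008,-0.1,0,0,0],[0,-0.004,0.0008,-0.1,0,0,0],[0,-0.006,0.0009,-0.1,0,0,0]]

```text
t: 29.95
eef_pos: [0.5836, 0.1198, 0.1066]
ee_rot: [-3.14, -0.001, -1.13]
force: [-0.0, 0.7, 7.2]
width: 0.0006
```

```bash
python3 q.py
```

```text
{'t': 29.95, 'q': [0.5313, 0.3562, -0.3486, 0.0021, -0.8641, -0.0915], 'eef_pos': [0.5836, 0.1198, 0.1066], 'ee_rot': [-3.1396, -0.0014, -1.1297], 'force': [-0.0197, 0.6621, 7.2303], 'width': 0.0006}
hand jig [ 0.0277 -0.0002  0.1066]
```

Call:
jog_arm:
  motion:
    - [[0,-0.002,0.0008,-0.1,0,0,0],[0,-0.004,0.001,-0.1,0,0,0],[0,-0.006,0.0012,-0.1,0,0,0]]

```text
t: 30.25
eef_pos: [0.5901, 0.1228, 0.1061]
ee_rot: [-3.139, -0.002, -1.129]
force: [0.2, 0.2, 5.3]
width: 0.0006
```

Call:
jog_arm:
  motion:
    - [[0,-0.002,0.001,-0.1,0,0,0],[0,-0.004,0.0013,-0.1,0,0,0],[0,-0.006,0.0016,-0.1,0,0,0]]

```text
t: 30.55
eef_pos: [0.5962, 0.1257, 0.1049]
ee_rot: [-3.14, -0.002, -1.129]
force: [-0.2, 0.9, 5.2]
width: 0.0004
```

```bash
python3 q.py
```

```text
{'t': 30.55, 'q': [0.5292, 0.3774, -0.3193, 0.0026, -0.8725, -0.0891], 'eef_pos': [0.5962, 0.1257, 0.1049], 'ee_rot': [-3.1399, -0.0018, -1.129], 'force': [-0.1847, 0.9075, 5.2432], 'width': 0.0004}
hand jig [ 0.0417 -0.0003  0.1049]
```

Call:
jog_arm:
  motion:
    - [[0,-0.002,0.0012,-0.1,0,0,0],[0,-0.004,0.0014,-0.1,0,0,0],[0,-0.006,0.0014,-0.1,0,0,0]]

```text
t: 30.85
eef_pos: [0.6021, 0.1284, 0.1042]
ee_rot: [-3.141, -0.002, -1.129]
force: [-3.2, -1.6, 8.5]
width: 0.0008
```

```bash
python3 q.py
```

```text
{'t': 30.85, 'q': [0.5283, 0.3876, -0.3048, 0.0028, -0.8779, -0.0879], 'eef_pos': [0.6021, 0.1284, 0.1042], 'ee_rot': [-3.1409, -0.0021, -1.1287], 'force': [-3.1853, -1.5645, 8.4549], 'width': 0.0008}
hand jig [ 0.0481 -0.0003  0.1042]
```

Call:
jog_arm:
  motion:
    - [[0,0,-0.003,0,0,0,0],[0,0.0,-0.01,0,0,0,0],[0,0.002,-0.025,0,0,0,0],[0,0.004,-0.045,0,0,0,0],[0,0.004,-0.055,0,0,0,0],[0,0.004,-0.055,0,0,0,0]]

```text
t: 31.45
eef_pos: [0.5992, 0.1272, 0.1614]
ee_rot: [-3.137, -0.002, -1.128]
force: [0.7, 0.4, -0.1]
width: 0.0004
```

```bash
python3 look.py 16;python3 - <<'E'
from h import *
b=optics.grab_frame('scene')
save(cv2.resize(b[150:250,230:340],None,fx=6,fy=6,interpolation=cv2.INTER_CUBIC),'pics/s16.png')
E
```

```text
{'t': 31.45, 'q': [0.5291, 0.3228, -0.2528, 0.0029, -0.9912, -0.0883], 'eef_pos': [0.5992, 0.1272, 0.1614], 'ee_rot': [-3.1374, -0.0021, -1.1284], 'force': [0.6579, 0.3716, -0.1026], 'width': 0.0004}
hand jig [ 0.045  -0.0002  0.1614]
```

View pics/w16c.png

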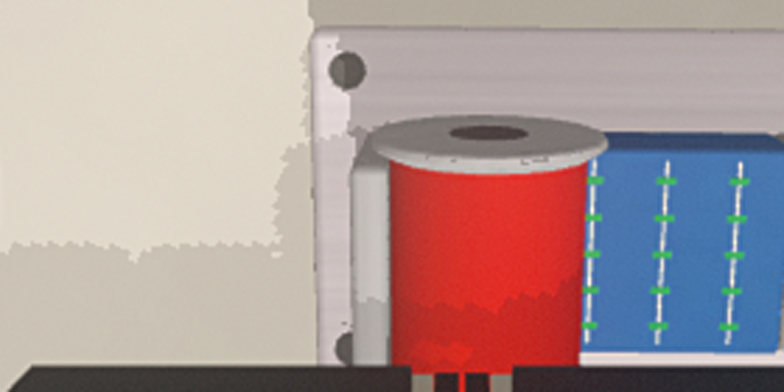

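View pics/s16.png

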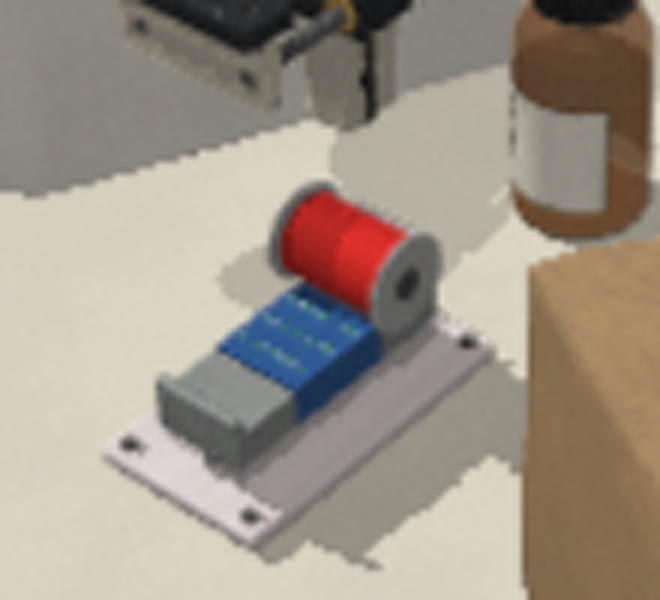

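```bash
python3 - <<'E'
from h import *
v=np.load('pics/s16.npy'); s=dict(eef_pos=v[:3],ee_rot=v[3:])
print(injig(ray('wrist',(150+489/2.8-.3,150+133/2.8-.3),.063,s)))
for u in(592,663,736): print(injig(ray('wrist',(150+u/2.8-.3,150+255/2.8-.3),.045,s)))
# expected hub / flange at 39.5
for x in(.0395,.0375,.0345):
    P=np.array([proj('wrist',jig(x+.024*np.cos(t),-.031,.063+.024*np.sin(t)),s) for t in np.linspace(0,6.28,90)])
    print(x,((P.min(0)-150)*2.8).round(),((P.max(0)-150)*2.8).round(),((proj('wrist',jig(x,-.031,.063),s)-150)*2.8).round())
E
```

```text
[ 0.03961431 -0.03113531  0.063     ]
[ 0.01589865 -0.00032805  0.045     ]
[ 1.37133630e-06 -3.88714846e-04  4.50000000e-02]
[-0.01633782 -0.00045107  0.045     ]
0.0395 [370. 113.] [608. 156.] [489. 133.]
0.0375 [380. 114.] [618. 156.] [499. 133.]
0.0345 [395. 114.] [633. 156.] [513. 133.]
```

Call:
jog_arm:
  motion:
    - [[0,0,-0.02,0,0,0,0],[0,0,-0.05,0,0,0,0],[0,0,-0.08,0,0,0,0],[0,0,-0.08,0,0,0,0],[0,0,-0.08,0,0,0,0]]

```text
t: 32.05
eef_pos: [0.5979, 0.1269, 0.2388]
ee_rot: [-3.141, -0.001, -1.129]
force: [0.0, -0.2, 0.2]
width: 0.0005
```

```bash
python3 - <<'E'
from h import *
st(); save(optics.grab_frame('scene'),'pics/s17.png')
E
```

```text
{'t': 32.05, 'q': [0.5293, 0.2604, -0.1513, 0.0015, -1.1583, -0.0882], 'eef_pos': [0.5979, 0.1269, 0.2388], 'ee_rot': [-3.1407, -0.0013, -1.1291], 'force': [0.002, -0.1828, 0.1554], 'width': 0.0005}
```

View pics/s17.png

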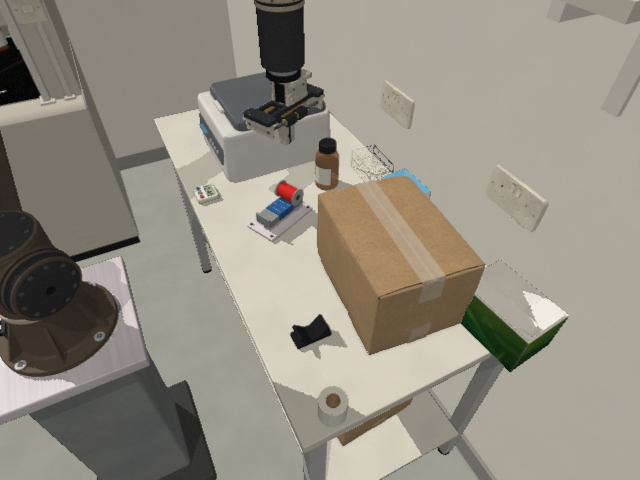

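The roller rests at the stop at (290,190), the hand is clear above, and the brown bottle, timer and film roll are where they started. Handing in.

```bash
python3 -c "
from station import arm
print(arm.job_done())"
```

```text
the job is handed in; nothing more can be done
None
```

I laid the roller on the run-in and let go. With the closed fingertips on top, I then rolled it over all three strips to the steel stop in four strokes, and handed the job in at about 32 s.

**Last checks**
- **Roller position:** measured at jig x = +39.6 mm, against the +39.5 mm it should have when touching the stop. It is centred to about 0.1 mm across the bed, and the match at that position assumed the run-out height.
- **Strips:** all three show only thin white lines at jig x = -16, 0 and +16 mm, so they look flush. I could not read the joint values directly.
- **Force while rolling:** the end-of-move readings went up to about 12 N, so brief peaks between them were not seen.
- **Roller turn:** I did not measure the final angle. The hand travelled about twice as far as the roller, so it looks like rolling rather than sliding.
- **Bystanders:** the brown bottle, timer and film roll stand where they started in the last scene picture. The white bottle is hidden behind the carton from that camera, so I did not check it again.

**Problems on the way**
- The first two strokes ended low on force (8 to 9 N), with the roller near the edge of the fingertips. The first rolled back or slipped a few millimetres. The next stroke each time passed over the same strip at 10 to 12 N.
- The top and wrist cameras disagreed on the jig position by about 2 mm. I used the wrist measurement, and the placing confirmed it.

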